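# Swing a square tube into line on a welding jig and lay the cross strap over it

### The arm

A 6-joint arm with a two-finger parallel gripper is mounted at the origin on the work surface. World frame = base frame: x ahead of the robot, y to its left, z up, the work surface at z = 0. Lengths are in m, angles in rad, forces in N, time in s.
With the tool pointing down it reaches from about 0.425 to 0.95 m from the base axis. Payload 3.5 kg.
Tool frame: the origin (TCP) lies midway between the tips of the shut fingers; the grasp point (between the pads) lies 19 mm behind it (ctrl.tcp_to_grasp is the distance from the TCP to the grasp point, in m); z points along the fingers, x is the direction in which the jaws open and shut, and the axes are right-handed (so a half turn about z gives the same grasp; the last joint's range is limited). The gripper opens to 85 mm and grips with 20 to 120 N. Pads are 22 mm wide; open, the fingers measure 114 mm over their backs; the gripper's body (76 mm by 85 mm) begins 54 mm behind the grasp point. The pads swing forward as they close: fully open they stand 13 mm farther back than shut.
Start: joints at [1.131, 0.286, 1.577, -0, 1.279, -0.15], TCP at [0.193, 0.647, 0.231] pointing down, gripper open.
Joint ranges: [-2.77, 2.77], [-0.9, 2.22], [0.21, 2.48], [-1.53, 4.67], [0.24, 2.81], [-2.84, 2.84]. Speed limits (rad/s): [2.79, 2.79, 3.14, 3.14, 3.14, 3.14].

### API

Orientations are given as a unit quaternion [x, y, z, w].
In Python, from plant import ctrl, cams, workorder, spotter gives the robot as it stands. The module is installed in compiled form; this text tells all that it offers.
- The arm moves only by the tool send_rows, never from a script. Its argument "motion" is one flat list of numbers, 5 for each row, row after row: the shift along the tool's x, y, z in cm, then the turn about the tool's z in rad, then the finger opening in cm, from 0 to 8.54. In form: [tx, ty, tz, spin, gripper, tx, ty, tz, spin, gripper, ...]. A call has 1 to 12 rows; each row shifts and turns the pose as measured when the row begins, along the tool's axes as they then stand; what a row does not reach is not made up. A row lasts 1/10 s, in which the tool goes at most 50 mm and 8.59 degrees, less where a joint would pass 70% of its speed; a pose out of reach is approached as far as the arm can. A call is refused whole if a number of a shift passes 5 or a number of a turn 0.15, either way. A call with a gripper value outside its range is refused whole. The fingers move at their own pace and stop on an object; "grip_force" is the grip in N (left out, the last holds). Time passes only in rows, so rows that do not move let the fingers close. It gives the time, the measured TCP pose, the force and the opening at its end, in the units of the state.
- ctrl.get_state(): the state, without advancing time (a new reading comes with each control period).
- cams.read_camera(name): name is "side" or "top" or "wrist"; returns (picture, depth): 480x640x3 uint8, red, green, blue; 480x640 float32, m along the optical axis (not along the pixel's ray), 0 where there is no reading.
- cams.camera_params(name): a dict with "fx", "fy", "cx", "cy" (pixels), "xyz" and "attitude" of the camera in the world; the wrist camera has in their place "mount" (4x4, takes a point from camera to tool coordinates, whose origin is the TCP and whose axes are the tool frame's). Camera axes: x right, y down, z forward; pixel columns grow to the right and rows downward; lengths in m; the calibration is good to about 2 mm. A picture is of the moment at which its call begins: read the wrist's pose just before it. camera_params takes no time and is no camera call.
- workorder.sign_off(): hands the job in, once; it reports no verdict.
Trained networks look in the newest picture that a camera, given by its name, has taken for a name from the list of things; names that differ only in an ending like _2 or _b are one class to them, and where a whole thing is asked for, a point or a joint stands for the part that bears it (a point fixed in the world has none). Each returns a list of dicts, best first, with "conf" (0 to 1); they miss things now and then, are a little off and sometimes report something else, mostly with a low value. They report only what shows in the picture. A call takes as long as a camera call. They do not tell look-alikes from the thing itself.
- spotter.trace(target, camera): "mask" (480x640 bool, what is visible of it) and "bbox" ([left, top, width, height] in pixels, round what is visible of it).
The state is a dict: "time": time; "qpos": joint angles; "dq": joint speeds; "joint_efforts": joint torques, N m; "eef_pos": TCP position; "tcp_rot": TCP orientation; "contact_force": force on the tool from outside, world axes, zero at the start; "wrist_torque": the same for the moment, N m; "opening": opening from 0.0 (shut) to 1.0 (fully open).
Only numpy, scipy, OpenCV 4.12 (cv2) and the standard library are available. Lean on these libraries where they do the work, as an engineer would, in place of code of your own. Each camera call takes 0.05 s, during which the arm holds its last target.

### The job

Set up this T-joint for tacking: keeping the tube flat on the jig plate and its heel end at the round post all the time, swing it about the post until its side lies flush against both the post and the fence. Only then lay the long flat strap squarely across it: one end in the slot of the rest block, within about a centimetre of the end lug, the other end right across the top of the tube. Set the strap down rather than dropping it, let go of everything, and do not disturb the other things on the bench.

Things in the scene. Friction and masses are not known exactly. Their poses are not given: they have to be found in the camera images.
- jig: Fixed steel jig plate, 320 x 280 x 10 mm, lying on the table; position and yaw vary. Origin: on the axis of its round post, at table level; z up. It spans x -150 to +170 and y -50 to +230 mm of this frame, top face at z = 10 mm. It carries the post, the fence and the rest block. When in place the tube runs along y with its centreline at x = 22.5 mm.
- post (a point): Round post, 20 mm diameter, fixed on the plate, top at z = 37 mm above the table. This point: on its axis at the plate's top face (jig frame 0, 0, 10 mm); axes as the jig's.
- fence (a point): Fence: fixed straight bar along the jig's y, 55 mm long, top at z = 28 mm. This point: middle of its face's foot (jig frame 10, 167.5, 10 mm); axes as the jig's. The face looks to +x and lies in the plane x = +10 mm, which also touches the post. A low foot (5 mm, with a bolt head to 10 mm above the plate) reaches back to x = -30 mm.
- rest (a point): Rest block, fixed, jig x -128 to -80, y 60 to 120 mm, with a slot along x, open to +x. This point: slot floor, middle (jig frame -102, 90, 35 mm); axes as the jig's. Two cheeks (x -122 to -82 mm, 46 mm apart inside, 6 mm thick) and the end lug (face at x = -122 mm) stand 10 mm above the floor. The floor is level with the top of the tube.
- seat (a point): Where the underside centre of the strap belongs: jig frame (-34, 90, 35) mm, axes as the jig's. A strap centred here has one end 8 mm from the end lug and the other 11 mm beyond the tube's far side.
- tube: Loose steel square tube, 25 x 25 x 220 mm, 0.2 to 0.45 kg, lying on the plate along its own y; z up. It fills x 10 to 35, y -20 to 200, z 0 to 25 mm of its frame; the origin is OUTSIDE it, where the post axis is when the tube is in place (axes then as the jig's). Starts with its heel a few mm off the post, on the post's +x side, and its toe swung 0.35 to 0.7 rad clockwise from above.
- tube_heel (a point): Heel end of the tube: centre of its underside edge at the end next to the post (tube frame x = 22.5, y = -20, z = 0 mm).
- tube_toe (a point): Toe (far, swinging) end of the tube: tube frame x = 22.5, y = +200, z = 0 mm.
- strap: Loose steel flat bar, 160 (x) x 40 (y) x 10 (z) mm, about 0.5 kg, lying flat on the table to the left or the right of the jig. Origin: centre of its underside. Either end may go in the slot.
- offcut: Bystander: short piece of the same flat bar, 70 x 40 x 10 mm, on the other side of the jig from the strap. Origin: centre of its underside.
- stub: Bystander: 50 mm stub of the same square tube, on the jig plate's corner near the fence. Origin: centre of its underside.
- magnet: Bystander: square welding magnet, 50 x 50 x 18 mm, on the jig plate's corner near the post. Origin: centre of its underside.
- hammer: Bystander: chipping hammer about 270 mm long, 28 mm high, at the far right.
- brush: Bystander: brush lying left of the left-hand bar and the can.
- can: Bystander: closed upright spray can, 60 mm diameter, 170 mm tall, at the far left.
- clamp: Bystander: screw clamp about 170 x 140 mm, 24 mm high, lying at the right, beyond the right-hand bar.
Things that resemble listed ones, but are neither listed nor needed, are in the scene too. Of the things that look like the tube, the largest one is meant.

How it is judged:
By the outcome, as a careful person would: the job done as asked, in the order asked, and still so for the second after the job is handed in, with the robot touching nothing.
It also fails if it takes over 58 s, if anything falls off the work surface, if the arm or the gripper's body presses on something with over 40 N, if the wrist force passes 120 N, or if a joint passes its speed limit or range.

## Working session

There is one attempt and no reset: what is moved stays moved. The work goes in short steps, Python scripts to look and compute and a tool call to move; the robot and the scene stay as the last step left them, time stands still between calls to the robot, and variables do not carry over. Pictures are saved under pics/ and viewed, and the job is handed in when it is done.

Besides the shell and the picture viewer there is one more tool, called after "Emit:" by a JSON object that holds its "method" and its "body", one argument or row to a line. send_rows: Moves the arm, as the interface text tells. Its arguments: {"type":"object","properties":{"motion":{"type":"array","items":{"type":"number"}},"grip_force":{"type":"number"}},"required":["motion"]}

```bash
mkdir -p pics; cat > h.py <<'E'
import numpy as np, cv2
from scipy.spatial.transform import Rotation as R
from plant import ctrl, cams, workorder, spotter
def T(name, st=None):
    p=cams.camera_params(name); M=np.eye(4)
    if name=="wrist":
        st=st or ctrl.get_state(); W=np.eye(4); W[:3,:3]=R.from_quat(st["tcp_rot"]).as_matrix(); W[:3,3]=st["eef_pos"]
        return p, W@np.array(p["mount"])
    a=np.array(p["attitude"]); M[:3,:3]=R.from_quat(a).as_matrix() if a.size==4 else a
    M[:3,3]=p["xyz"]; return p,M
def cloud(p,M,d):
    v,u=np.mgrid[0:480,0:640]
    P=np.stack([(u-p["cx"])/p["fx"]*d,(v-p["cy"])/p["fy"]*d,d],-1)
    W=P@M[:3,:3].T+M[:3,3]; W[d==0]=np.nan; return W
def proj(p,M,X):
    c=(np.atleast_2d(X)-M[:3,3])@M[:3,:3]
    return np.c_[c[:,0]/c[:,2]*p["fx"]+p["cx"],c[:,1]/c[:,2]*p["fy"]+p["cy"]]
def grab(name,tag):
    st=ctrl.get_state(); im,d=cams.read_camera(name); p,M=T(name,st)
    cv2.imwrite(f"pics/{tag}.png",im[:,:,::-1]); np.savez(f"{tag}.npz",im=im,d=d,M=M)
    return im,d,p,M,cloud(p,M,d)
E
python3 - <<'E'
from h import *
for n in ["top","side"]:
    print(n,cams.camera_params(n)); grab(n,n+"0")
print(cams.camera_params("wrist")); print(ctrl.get_state(), ctrl.tcp_to_grasp)
E
```

```text
top {'fx': 508.65758453009244, 'fy': 508.65758453009244, 'cx': 320.2783384051076, 'cy': 241.78288570098553, 'xyz': array([ 0.3459111 , -0.03649876,  1.55099223]), 'attitude': array([ 0.71558884, -0.69549844,  0.04624807, -0.04555916])}
side {'fx': 457.1307759064507, 'fy': 457.1307759064507, 'cx': 327.03433455111764, 'cy': 230.00304484505514, 'xyz': array([0.48196148, 0.63086348, 0.8802009 ]), 'attitude': array([-0.0517703 ,  0.94362415, -0.32675278,  0.01122151])}
{'fx': 368.37814742907943, 'fy': 368.37814742907943, 'cx': 315.499708615534, 'cy': 233.0859079584418, 'mount': array([[ 9.99999270e-01,  6.38744822e-04,  1.02585001e-03,
         1.23855380e-03],
       [-9.31269219e-04,  9.48312889e-01,  3.17335466e-01,
        -8.10546718e-02],
       [-7.70130401e-04, -3.17336190e-01,  9.48312791e-01,
        -1.43713043e-01],
       [ 0.00000000e+00,  0.00000000e+00,  0.00000000e+00,
         1.00000000e+00]])}
{'time': 0.1, 'qpos': array([ 1.13099951e+00,  2.87121839e-01,  1.57804406e+00, -1.33408990e-05,
        1.27860002e+00, -1.50011346e-01]), 'dq': array([ 0.00147324, -0.00182234, -0.00319873, -0.00025699,  0.00086085,
       -0.00067512]), 'joint_efforts': array([ 1.02809827e-03, -4.07296658e+01, -2.93700546e+01, -1.90248097e-04,
        3.40274644e-03,  4.28902950e-06]), 'eef_pos': array([0.1926028 , 0.64631251, 0.23004836]), 'tcp_rot': array([ 8.01792190e-01,  5.97601960e-01, -9.55510403e-04,  5.17503608e-04]), 'contact_force': array([ 0.08578634, -0.36346221, -0.35859905]), 'wrist_torque': array([ 0.02012762, -0.02565925,  0.03273632]), 'opening': 1.003915438585763} 0.0187
```

View pics/top0.png

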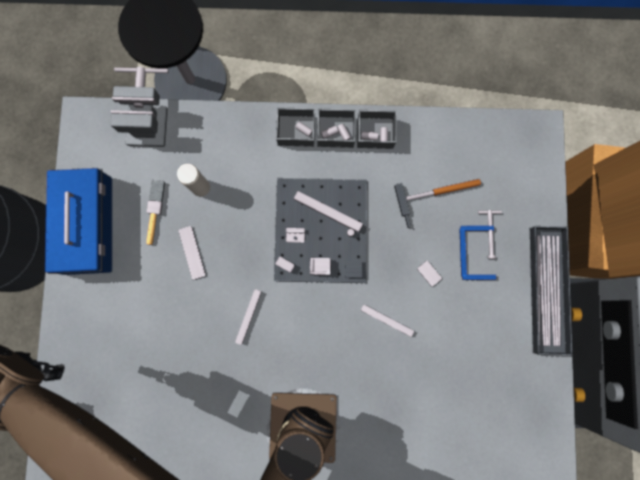

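View pics/side0.png

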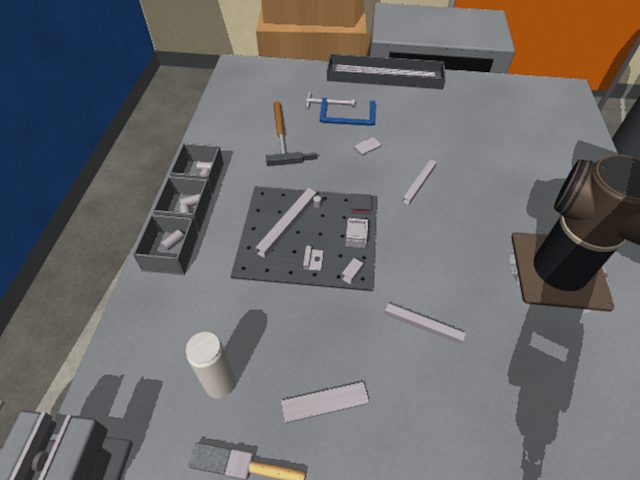

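The top view shows the jig plate (276–368, 180–283), with the post at (350,232), fence at (295,235), rest at (320,266), magnet at (355,268) and stub at (285,265). Jig x points up in the image and jig y points left.

Tube candidates:
- (297,195)–(362,229): about 73 px, or 220 mm, lying on the plate.
- Bar at (250,317): about 170 mm, lying on the table.
- Bar at (388,320): about 170 mm, lying on the table.

The first is the tube, since it is the largest and is on the plate with its heel at the post. For the strap, (190,252) is about 160 mm long and (430,273) is the short offcut.

```bash
python3 - <<'E'
from h import *
for cam in ["top","side"]:
    z=np.load(cam+"0.npz"); p,M=T(cam); C=cloud(p,M,z["d"])
    print(cam)
    for t in ["tube","strap","rest","fence","post","jig","stub","magnet","offcut","can"]:
        for r in spotter.trace(t,cam)[:3]:
            m=r["mask"]&(z["d"]>0); X=C[m]
            if len(X)<5: continue
            (c,s,a)=cv2.minAreaRect(X[:,:2].astype(np.float32)*1000)
            print(t,round(r["conf"],2),r["bbox"],"med",np.round(np.median(X,0),3),"rect",np.round(c),np.round(s),round(a,1),"z95",round(np.percentile(X[:,2],90),3))
im=cv2.imread("pics/side0.png"); cv2.imwrite("pics/side0c.png",cv2.resize(im[170:430,220:480],None,fx=2.3,fy=2.3,interpolation=cv2.INTER_CUBIC))
print(ctrl.get_state()["time"])
E
```

```text
top
tube 0.75 [236.4, 290.1, 22.7, 55.6] med [0.311 0.176 0.018] rect [317. 177.] [ 26. 168.] 72.6 z95 0.024
tube 0.64 [293.0, 190.8, 69.6, 39.1] med [ 0.638 -0.059  0.034] rect [643. -58.] [216.  35.] 64.9 z95 0.039
tube 0.59 [361.9, 305.5, 51.8, 31.0] med [ 0.316 -0.241  0.019] rect [ 317. -243.] [171.  21.] 64.0 z95 0.023
strap 0.73 [420.2, 260.1, 18.1, 25.7] med [ 0.461 -0.368  0.01 ] rect [ 461. -368.] [69. 39.] 39.6 z95 0.014
rest 0.79 [273.3, 178.9, 92.3, 106.1] med [ 0.577 -0.032  0.011] rect [590. -36.] [284. 329.] 89.9 z95 0.017
fence 0.95 [272.7, 178.7, 95.7, 103.2] med [ 0.579 -0.031  0.011] rect [587. -37.] [321. 284.] 0.6 z95 0.017
fence 0.41 [344.9, 259.7, 16.0, 12.1] med [ 0.469 -0.134  0.028] rect [ 469. -136.] [49. 48.] 1.0 z95 0.032
post 0.81 [276.6, 177.0, 88.6, 106.3] med [ 0.579 -0.031  0.011] rect [589. -35.] [330. 287.] 0.5 z95 0.017
post 0.16 [295.1, 193.4, 66.5, 38.2] med [ 0.639 -0.056  0.035] rect [643. -56.] [219.  32.] 64.5 z95 0.039
jig 0.87 [273.4, 176.4, 94.6, 106.1] med [ 0.577 -0.03   0.011] rect [586. -35.] [324. 281.] 0.5 z95 0.017
jig 0.33 [179.3
[... 1553 characters left out ...]
4] rect [645. -58.] [223.  50.] 61.9 z95 0.037
magnet 0.72 [266.0, 99.7, 48.6, 66.3] med [ 0.702 -0.295  0.019] rect [ 725. -379.] [133. 268.] 31.5 z95 0.022
magnet 0.67 [352.4, 193.6, 18.4, 18.6] med [ 0.467 -0.129  0.027] rect [ 466. -136.] [49. 55.] 3.0 z95 0.029
offcut 0.63 [229.4, 185.9, 152.9, 107.4] med [ 0.578 -0.007  0.01 ] rect [586. -39.] [328. 297.] 0.9 z95 0.014
offcut 0.56 [340.1, 258.8, 21.8, 25.7] med [0.473 0.076 0.034] rect [472.  67.] [58. 26.] 61.1 z95 0.037
offcut 0.51 [354.3, 140.7, 28.1, 13.5] med [ 0.459 -0.364  0.009] rect [ 457. -371.] [81. 44.] 39.0 z95 0.012
can 0.63 [189.6, 332.4, 45.1, 65.7] med [0.699 0.355 0.146] rect [739. 306.] [ 71. 156.] 37.6 z95 0.171
1.1
```

View pics/side0c.png

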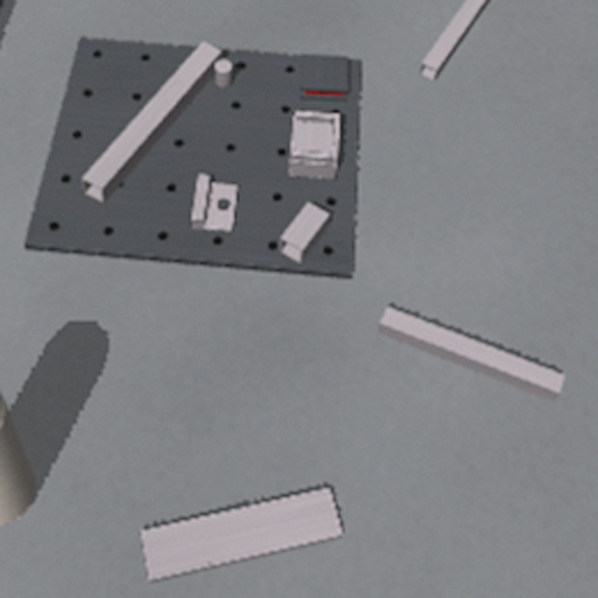

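```bash
cat >> h.py <<'E'
def ang(st): 
    x=R.from_quat(st["tcp_rot"]).as_matrix()[:,0]; return np.arctan2(x[1],x[0])
def plan(x,y,z,a,n=None,g=8.5,arc=None):
    """rows from now to world TCP target (m), tool-x yaw a"""
    st=ctrl.get_state(); p=np.array(st["eef_pos"]); a0=ang(st); d=np.array([x,y,z])-p; da=(a-a0+np.pi)%(2*np.pi)-np.pi
    n=n or int(np.ceil(max(np.linalg.norm(d)/0.048,abs(da)/0.148,1)))
    out=[]
    for i in range(n):
        b=a0+da*i/n; c,s=np.cos(b),np.sin(b); e=d/n*100
        out.append([c*e[0]+s*e[1], s*e[0]-c*e[1], -e[2], -da/n, g])
    print("n",n,"d",np.round(d*100,2),"da",round(da,3))
    for k in range(0,n,12): print(",".join(",".join(f"{v:.3g}" if abs(v)>5e-4 else "0" for v in np.round(r,3)) for r in out[k:k+12]))
def rep():
    st=ctrl.get_state(); print("t",round(st["time"],2),np.round(st["eef_pos"],4),"a",round(ang(st),4),"F",np.round(st["contact_force"],1),"open",round(st["opening"],3),"tilt",np.round(R.from_quat(st["tcp_rot"]).as_matrix()[:,2],4),"q",np.round(st["qpos"],2))
E
python3 -c "
from h import *
plan(0.60,-0.04,0.26,-0.43)"
```

```text
n 17 d [ 40.71 -68.68   2.87] da -1.711
-3.19,3.45,-0.169,0.101,8.5,-2.83,3.75,-0.169,0.101,8.5,-2.43,4.02,-0.169,0.101,8.5,-2.02,4.24,-0.169,0.101,8.5,-1.58,4.42,-0.169,0.101,8.5,-1.13,4.56,-0.169,0.101,8.5,-0.665,4.65,-0.169,0.101,8.5,-0.194,4.69,-0.169,0.101,8.5,0.278,4.69,-0.169,0.101,8.5,0.748,4.64,-0.169,0.101,8.5,1.21,4.54,-0.169,0.101,8.5,1.66,4.39,-0.169,0.101,8.5
2.09,4.21,-0.169,0.101,8.5,2.5,3.97,-0.169,0.101,8.5,2.89,3.7,-0.169,0.101,8.5,3.25,3.39,-0.169,0.101,8.5,3.57,3.05,-0.169,0.101,8.5
```

Emit:
{"method": "send_rows", "body": {
  "motion": [-3.2,3.4,-0.2,0.1,8.5,-2.8,3.8,-0.2,0.1,8.5,-2.4,4.0,-0.2,0.1,8.5,-2.0,4.2,-0.2,0.1,8.5,-1.6,4.4,-0.2,0.1,8.5,-1.1,4.6,-0.2,0.1,8.5,-0.7,4.6,-0.2,0.1,8.5,-0.2,4.7,-0.2,0.1,8.5,0.3,4.7,-0.2,0.1,8.5,0.7,4.6,-0.2,0.1,8.5,1.2,4.5,-0.2,0.1,8.5,1.7,4.4,-0.2,0.1,8.5]
}}

```text
time: 2.3
eef_pos: [0.4789, 0.1459, 0.2571]
tcp_rot: [1.0, 0.022, 0.004, -0.002]
contact_force: [1.1, -0.1, 0.1]
opening: 0.995
```

```bash
python3 -c "
from h import *
rep();plan(0.60,-0.04,0.26,-0.43)"
```

```text
t 2.3 [0.4789 0.1459 0.2571] a 0.0435 F [ 1.1 -0.1  0.1] open 0.995 tilt [ 0.0073  0.0037 -1.    ] q [ 0.09 -0.13  1.97  0.    1.29  0.05]
n 5 d [ 12.11 -18.59   0.29] da -0.473
2.26,3.82,-0.057,0.095,8.5,2.61,3.59,-0.057,0.095,8.5,2.94,3.33,-0.057,0.095,8.5,3.24,3.03,-0.057,0.095,8.5,3.51,2.71,-0.057,0.095,8.5
```

Emit:
{"method": "send_rows", "body": {
  "motion": [2.3,3.8,0,0.1,8.5,2.6,3.6,0,0.1,8.5,2.9,3.3,0,0.1,8.5,3.2,3.0,0,0.1,8.5,3.5,2.7,0,0.07,8.5,0,0,0,0,8.5,0,0,0,0,8.5]
}}

```text
time: 3.0
eef_pos: [0.6017, -0.0564, 0.2595]
tcp_rot: [0.974, -0.227, 0.006, -0.003]
contact_force: [-0.2, 0.3, -0.0]
opening: 0.996
```

```bash
python3 - <<'E'
from h import *
rep(); grab("wrist","w1"); rep()
E
```

```text
t 3.0 [ 0.6017 -0.0564  0.2595] a -0.4571 F [-0.2  0.3 -0. ] open 0.996 tilt [ 0.0129  0.0029 -0.9999] q [-0.26  0.1   1.74  0.01  1.29  0.19]
t 3.05 [ 0.6016 -0.0563  0.2595] a -0.4565 F [-0.4 -1.3 -0.1] open 0.991 tilt [ 0.0133  0.0022 -0.9999] q [-0.26  0.1   1.74  0.01  1.29  0.19]
```

View pics/w1.png

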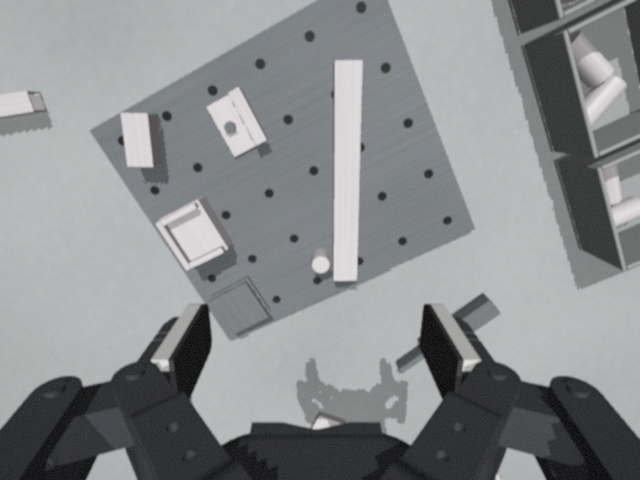

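```bash
python3 - <<'E'
from h import *
z=np.load("w1.npz"); p,_=T("wrist"); M=z["M"]; C=cloud(p,M,z["d"]); im=z["im"]
Z=C[:,:,2]
roi=np.zeros((480,640),bool); roi[0:300,80:480]=1
print("plate z",np.nanmedian(Z[100:110,290:310]),"table",np.nanmedian(Z[20:60,200:220]), "tube",np.nanmedian(Z[100:250,342:350]),"noise",np.nanstd(Z[100:250,345]))
m=(roi&(Z>0.024)&(Z<0.06)).astype(np.uint8)
n,l,s,c=cv2.connectedComponentsWithStats(m)
for i in range(1,n):
    if s[i,4]<60: continue
    X=C[l==i]; zz=np.median(X[:,2]); 
    top=X[X[:,2]>np.percentile(X[:,2],80)-0.006]
    cc,ss,a=cv2.minAreaRect((top[:,:2]*1000).astype(np.float32))
    print(s[i],"z",round(np.percentile(X[:,2],90),4),np.round(cc,1),np.round(ss,1),round(a,2))
# plate: dark & z<0.02
g=cv2.cvtColor(im,cv2.COLOR_RGB2GRAY)
pl=((Z>0.006)&(Z<0.02)&(g<150)).astype(np.uint8); pl[300:]=0
n,l,s,c=cv2.connectedComponentsWithStats(pl); i=1+np.argmax(s[1:,4])
print(s[i]); cv2.imwrite("pics/pl.png",(l==i)*255)
E
```

```text
plate z 0.011255325956703838 table 0.0012210992707412105 tube 0.03623215010655298 noise 0.0007328085984623459
[ 333   61   30  220 5651] z 0.0372 [639.9 -55.5] [220.   25.2] 64.5
[228  88  39  58 770] z 0.0302 [579.5  42.2] [12.2 55.1] 0.51
[ 121  113   37   54 1649] z 0.037 [474.3  69.8] [49.8 26.9] 61.94
[ 156  198   74   73 3035] z 0.0461 [471.1 -36.1] [46.7 58. ] 0.15
[312 252  18  21 309] z 0.0388 [ 577.3 -124.6] [18.8 18.4] 61.77
[211 282  47  18 450] z 0.0298 [ 472.6 -114.2] [21.8 53. ] 64.87
[   91     0   384   300 61111][ WARN:0@0.683] global loadsave.cpp:1063 imwrite_ Unsupported depth image for selected encoder is fallbacked to CV_8U.
```

```bash
python3 - <<'E'
from h import *
from scipy.optimize import least_squares
z=np.load("w1.npz"); p,_=T("wrist"); M=z["M"]; im=z["im"]; g=cv2.cvtColor(im,cv2.COLOR_RGB2GRAY).astype(float)
g=cv2.GaussianBlur(g,(0,0),1)
# sample plate edges: ray-plane z=.010
def J2W(O,th,P):
    c,s=np.cos(th),np.sin(th); P=np.atleast_2d(P); return np.c_[O[0]+c*P[:,0]-s*P[:,1],O[1]+s*P[:,0]+c*P[:,1],P[:,2]]
def edges(O,th,P0,P1,nrm,zt,h=0.012,sgn=None,nn=40):
    """find the strongest gradient across edge; returns offset along nrm (m) per sample"""
    out=[]
    for t in np.linspace(0.06,0.94,nn):
        b=np.array(P0)*(1-t)+np.array(P1)*t
        o=np.arange(-h,h,0.0004); pts=np.c_[b[0]+o*nrm[0],b[1]+o*nrm[1],np.full(len(o),zt)]
        uv=proj(p,M,J2W(O,th,pts)).astype(np.float32)
        if uv.min()<2 or uv[:,0].max()>637 or uv[:,1].max()>400: continue
        v=cv2.remap(g.astype(np.float32),uv[:,:1].copy(),uv[:,1:].copy(),cv2.INTER_LINEAR)[:,0]
        d=np.gradient(v)*(sgn or 1); k=np.argmax(d if sgn else abs(d)); 
        if abs(d[k])>1.0: out.append((t,o[k]))
    return np.array(out)
O=np.array([0.5765,-0.1253]); th=0.005
for it in range(2):
  for name,P0,P1,nr in [("+y",(-.15,.23),(.17,.23),(0,1)),("-x",(-.15,-.05),(-.15,.23),(-1,0)),("+x",(.17,-.05),(.17,.23),(1,0)),("-y",(-.15,-.05),(.17,-.05),(0,-1))]:
    e=edges(O,th,P0,P1,nr,0.010,sgn=1)
    if len(e)<6: print(name,len(e)); continue
    L=np.hypot(*(np.array(P1)-P0)); 
    for _ in range(3):
        c=np.polyfit(e[:,0]*L,e[:,1],1); r=e[:,1]-np.polyval(c,e[:,0]*L); e=e[abs(r)<max(0.0008,1.5*np.std(r))]
    print(name,len(e),"slope",round(c[0],4),"mid off mm",round(1000*np.polyval(c,L/2),2))
  print()
  break
E
```

```text
+y 29 slope 0.0044 mid off mm 0.3
-x 30 slope 0.0045 mid off mm -0.22
+x 36 slope -0.0035 mid off mm 0.17
-y 26 slope -0.0068 mid off mm 2.43
```

```bash
python3 -c "
from h import *
rep();plan(0.640,-0.0555,0.09,-0.445)"
```

```text
t 3.05 [ 0.6016 -0.0563  0.2595] a -0.4565 F [-0.4 -1.3 -0.1] open 0.991 tilt [ 0.0133  0.0022 -0.9999] q [-0.26  0.1   1.74  0.01  1.29  0.19]
n 4 d [  3.84   0.08 -16.95] da 0.012
0.852,-0.44,4.24,-0.003,8.5,0.854,-0.437,4.24,-0.003,8.5,0.855,-0.435,4.24,-0.003,8.5,0.856,-0.432,4.24,-0.003,8.5
```

Emit:
{"method": "send_rows", "body": {
  "motion": [0.85,-0.44,4.2,0,8.5,0.85,-0.44,4.2,0,8.5,0.85,-0.44,4.2,0,8.5,0.85,-0.44,4.2,0,6.5,0,0,0,0,6.5]
}}

```text
time: 3.55
eef_pos: [0.6442, -0.0486, 0.0926]
tcp_rot: [0.975, -0.221, 0.011, -0.003]
contact_force: [-1.8, 0.4, -0.5]
opening: 0.763
```

```bash
python3 -c "
from h import *
rep();plan(0.640,-0.0555,0.018,-0.445,3,6)"
```

```text
t 3.55 [ 0.6442 -0.0486  0.0926] a -0.4468 F [-1.8  0.4 -0.5] open 0.763 tilt [ 2.180e-02  8.000e-04 -9.998e-01] q [-0.23  0.35  1.76  0.01  1.01  0.21]
n 3 d [-0.42 -0.69 -7.46] da 0.002
-0.026,0.267,2.49,-0.001,6,-0.026,0.267,2.49,-0.001,6,-0.026,0.267,2.49,-0.001,6
```

Emit:
{"method": "send_rows", "body": {
  "motion": [0,0.27,2.4,0,6,0,0.27,2.4,0,6,0,0.27,2.2,0,6]
}}

```text
time: 3.85
eef_pos: [0.6465, -0.0528, 0.0303]
tcp_rot: [0.976, -0.218, 0.017, -0.003]
contact_force: [-0.8, 0.3, -0.1]
opening: 0.697
```

```bash
python3 -c "
from h import *
rep();plan(0.640,-0.0555,0.018,-0.445,2,6)"
```

```text
t 3.85 [ 0.6465 -0.0528  0.0303] a -0.4399 F [-0.8  0.3 -0.1] open 0.697 tilt [ 0.034  -0.0016 -0.9994] q [-0.24  0.44  1.78  0.01  0.89  0.19]
n 2 d [-0.65 -0.27 -1.23] da -0.005
-0.235,0.263,0.616,0.003,6,-0.235,0.263,0.616,0.003,6
```

```bash
cat >> h.py <<'E'
def plan(x,y,z,a,n=None,g=8.5):
    st=ctrl.get_state(); p=np.array(st["eef_pos"]); a0=ang(st); d=np.array([x,y,z])-p; da=(a-a0+np.pi)%(2*np.pi)-np.pi
    n=n or int(np.ceil(max(np.linalg.norm(d)/0.048,abs(da)/0.148,1)))
    Rm=R.from_quat(st["tcp_rot"]); out=[]
    for i in range(n):
        e=(Rm*R.from_rotvec([0,0,-da*i/n])).inv().apply(d/n*100); out.append([*e,-da/n,g])
    print("n",n,"d",np.round(d*100,2),"da",round(da,3))
    for k in range(0,n,12): print(" | ".join(",".join(f"{v:.2f}" for v in r) for r in out[k:k+12]))
E
python3 -c "
from h import *
plan(0.640,-0.0555,0.018,-0.445,2,6)"
```

```text
n 2 d [-0.65 -0.27 -1.23] da -0.005
-0.25,0.27,0.60,0.00,6.00 | -0.25,0.27,0.60,0.00,6.00
```

Emit:
{"method": "send_rows", "body": {
  "motion": [-0.25,0.3,0.6,0,6,-0.25,0.3,0.6,0,6,0,0,0,0,5]
}}

```text
time: 4.15
eef_pos: [0.6391, -0.0541, 0.0209]
tcp_rot: [0.976, -0.216, 0.017, -0.003]
contact_force: [-0.5, 0.6, -0.7]
opening: 0.587
```

```bash
python3 - <<'E'
from h import *
rep(); grab("wrist","w2")
plan(0.640,-0.0555,0.018,-0.445,1,6)
E
```

```text
t 4.15 [ 0.6391 -0.0541  0.0209] a -0.4364 F [-0.5  0.6 -0.7] open 0.587 tilt [ 0.035  -0.0017 -0.9994] q [-0.25  0.44  1.8   0.01  0.87  0.19]
n 1 d [-0.01 -0.12 -0.4 ] da -0.008
0.03,0.12,0.40,0.01,6.00
```

View pics/w2.png

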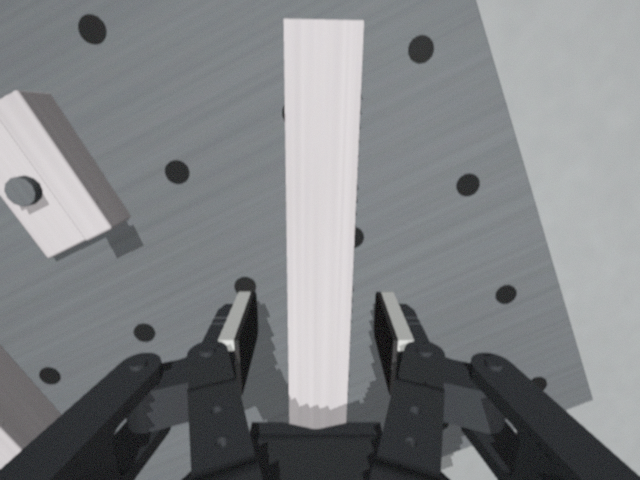

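The picture shows the open fingers straddling the tube, with pads at (238,330) and (395,330) and the tube centre at column 320. The tool has picked up about 2° of tilt, so I'll test whether a fast rise and a slow descent removes it before gripping.

Emit:
{"method": "send_rows", "body": {
  "motion": [0,0,-4.5,0,5,0,0,-4.5,0,5,0,0,0,0,5]
}}

```text
time: 4.5
eef_pos: [0.6376, -0.0539, 0.1176]
tcp_rot: [0.976, -0.216, 0.02, -0.003]
contact_force: [-0.1, -0.6, 1.3]
opening: 0.589
```

```bash
python3 - <<'E'
from h import *
rep()
plan(0.640,-0.0555,0.018,-0.445,10,5)
E
```

```text
t 4.5 [ 0.6376 -0.0539  0.1176] a -0.4361 F [-0.1 -0.6  1.3] open 0.589 tilt [ 0.0396 -0.0026 -0.9992] q [-0.25  0.3   1.78  0.01  1.02  0.19]
n 10 d [ 0.24 -0.16 -9.96] da -0.009
-0.01,0.02,1.00,0.00,5.00 | -0.01,0.02,1.00,0.00,5.00 | -0.01,0.02,1.00,0.00,5.00 | -0.01,0.02,1.00,0.00,5.00 | -0.01,0.02,1.00,0.00,5.00 | -0.01,0.02,1.00,0.00,5.00 | -0.01,0.02,1.00,0.00,5.00 | -0.01,0.02,1.00,0.00,5.00 | -0.01,0.02,1.00,0.00,5.00 | -0.01,0.02,1.00,0.00,5.00
```

Emit:
{"method": "send_rows", "body": {
  "motion": [0,0,1,0,5,0,0,1,0,5,0,0,1,0,5,0,0,1,0,5,0,0,1,0,5]
}}

```text
time: 5.0
eef_pos: [0.6404, -0.054, 0.0657]
tcp_rot: [0.976, -0.216, 0.021, -0.003]
contact_force: [0.3, 0.1, 0.9]
opening: 0.582
```

```bash
python3 - <<'E'
from h import *
rep()
E
```

```text
t 5.0 [ 0.6404 -0.054   0.0657] a -0.4358 F [0.3 0.1 0.9] open 0.582 tilt [ 0.0431 -0.0034 -0.9991] q [-0.24  0.37  1.79  0.01  0.93  0.19]
```

Emit:
{"method": "send_rows", "body": {
  "motion": [0,0,0,0,5,0,0,0,0,5,0,0,0,0,5,0,0,0,0,5]
}}

```text
time: 5.4
eef_pos: [0.6375, -0.0533, 0.06]
tcp_rot: [0.976, -0.216, 0.017, -0.003]
contact_force: [-0.8, 0.2, -0.2]
opening: 0.582
```

```bash
python3 - <<'E'
from h import *
rep()
E
```

```text
t 5.4 [ 0.6375 -0.0533  0.06  ] a -0.4359 F [-0.8  0.2 -0.2] open 0.582 tilt [ 0.0342 -0.0011 -0.9994] q [-0.24  0.38  1.8   0.01  0.93  0.19]
```

Emit:
{"method": "send_rows", "body": {
  "motion": [-4,-2,0,0,5,-4,-2,0,0,5,0,0,0,0,5]
}}

```text
time: 5.7
eef_pos: [0.5824, 0.017, 0.0595]
tcp_rot: [0.976, -0.218, 0.019, -0.003]
contact_force: [0.8, -0.7, -1.1]
opening: 0.585
```

```bash
python3 - <<'E'
from h import *
rep()
E
```

```text
t 5.7 [0.5824 0.017  0.0595] a -0.4391 F [ 0.8 -0.7 -1.1] open 0.585 tilt [ 0.0385 -0.002  -0.9993] q [-0.15  0.27  1.94  0.    0.89  0.29]
```

Zero-motion rows reduce the tilt through gravity sag. I'll go back over the tube and hold with a small upward compensation.

```bash
python3 - <<'E'
from h import *
plan(0.640,-0.0555,0.06,-0.445,3,5)
E
```

```text
n 3 d [ 5.76 -7.25  0.05] da -0.006
2.77,1.37,0.06,0.00,5.00 | 2.77,1.37,0.06,0.00,5.00 | 2.77,1.36,0.06,0.00,5.00
```

Emit:
{"method": "send_rows", "body": {
  "motion": [2.7,1.3,0,0,5,2.7,1.3,0,0,5,2.7,1.3,0,0,5,0,0,-0.1,0,5,0,0,-0.1,0,5,0,0,-0.1,0,5,0,0,-0.1,0,5,0,0,-0.1,0,5,0,0,-0.1,0,5,0,0,-0.1,0,5,0,0,-0.1,0,5]
}}

```text
time: 6.8
eef_pos: [0.6413, -0.0521, 0.0747]
tcp_rot: [0.977, -0.214, 0.022, -0.003]
contact_force: [-0.2, -0.5, 0.9]
opening: 0.586
```

```bash
python3 - <<'E'
from h import *
rep()
E
```

```text
t 6.8 [ 0.6413 -0.0521  0.0747] a -0.4323 F [-0.2 -0.5  0.9] open 0.586 tilt [ 0.0449 -0.0035 -0.999 ] q [-0.24  0.36  1.79  0.01  0.95  0.19]
```

Emit:
{"method": "send_rows", "body": {
  "motion": [0,0,0,0,5,0,0,0,0,5,0,0,0,0,5]
}}

```text
time: 7.1
eef_pos: [0.6413, -0.0518, 0.0749]
tcp_rot: [0.977, -0.214, 0.022, -0.003]
contact_force: [0.4, -0.1, -0.3]
opening: 0.585
```

```bash
python3 - <<'E'
from h import *
rep()
E
```

```text
t 7.1 [ 0.6413 -0.0518  0.0749] a -0.432 F [ 0.4 -0.1 -0.3] open 0.585 tilt [ 0.0451 -0.0035 -0.999 ] q [-0.24  0.36  1.79  0.01  0.95  0.19]
```

Emit:
{"method": "send_rows", "body": {
  "motion": [0,0,0,0,5,0,0,0,0,5,0,0,0,0,5]
}}

```text
time: 7.4
eef_pos: [0.6412, -0.0519, 0.0746]
tcp_rot: [0.977, -0.214, 0.022, -0.003]
contact_force: [-0.6, -0.8, 0.5]
opening: 0.585
```

```bash
python3 - <<'E'
from h import *
rep()
E
```

```text
t 7.4 [ 0.6412 -0.0519  0.0746] a -0.4321 F [-0.6 -0.8  0.5] open 0.585 tilt [ 0.0447 -0.0034 -0.999 ] q [-0.24  0.36  1.79  0.01  0.95  0.19]
```

Emit:
{"method": "send_rows", "body": {
  "motion": [0,0.1,1,0,5,0,0,0,0,5,0,0.1,1,0,5,0,0,0,0,5,0,0.1,1,0,5,0,0,0,0,5]
}}

```text
time: 8.0
eef_pos: [0.6405, -0.0549, 0.0409]
tcp_rot: [0.977, -0.214, 0.021, -0.003]
contact_force: [-1.1, 0.9, -0.5]
opening: 0.587
```

```bash
python3 - <<'E'
from h import *
rep()
E
```

```text
t 8.0 [ 0.6405 -0.0549  0.0409] a -0.4323 F [-1.1  0.9 -0.5] open 0.587 tilt [ 0.0428 -0.003  -0.9991] q [-0.25  0.41  1.8   0.01  0.89  0.18]
```

```bash
python3 - <<'E'
from h import *
plan(0.6477,-0.0393,0.018,-0.445,3,5)
E
```

```text
n 3 d [ 0.72  1.56 -2.29] da -0.013
-0.03,-0.56,0.77,0.00,5.00 | -0.03,-0.56,0.77,0.00,5.00 | -0.04,-0.56,0.77,0.00,5.00
```

Emit:
{"method": "send_rows", "body": {
  "motion": [0,-0.56,0.6,0.01,5,0,-0.56,0.6,0,5,0,-0.5,0.5,0,5,0,0,0,0,5]
}}

```text
time: 8.4
eef_pos: [0.6489, -0.0389, 0.0225]
tcp_rot: [0.975, -0.22, 0.021, -0.003]
contact_force: [-0.0, 0.4, -0.8]
opening: 0.588
```

```bash
python3 - <<'E'
from h import *
rep(); grab("wrist","w3")
plan(0.6477,-0.0393,0.018,-0.445,1,5)
E
```

```text
t 8.4 [ 0.6489 -0.0389  0.0225] a -0.4434 F [-0.   0.4 -0.8] open 0.588 tilt [ 0.043  -0.0028 -0.9991] q [-0.22  0.45  1.78  0.01  0.87  0.22]
n 1 d [-0.14 -0.01 -0.49] da -0.002
-0.14,0.07,0.48,0.00,5.00
```

View pics/w3.png

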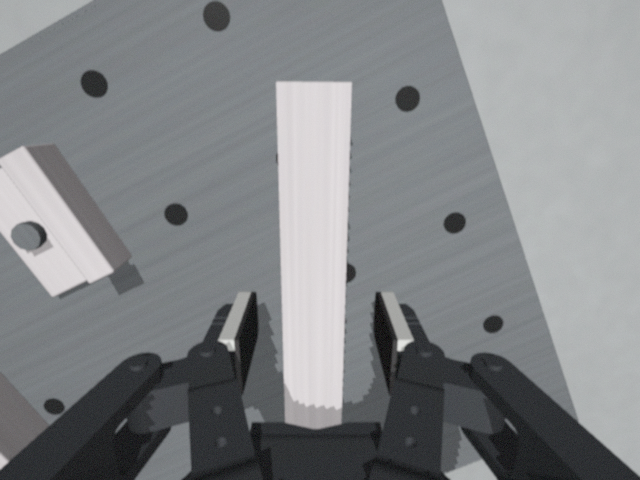

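Emit:
{"method": "send_rows", "body": {
  "motion": [-0.1,0,0.3,0,4,0,0,0,0,3.2,0,0,0,0,2.8,0,0,0,0,2.7,0,0,0,0,2.7],
  "grip_force": 20
}}

```text
time: 8.95
eef_pos: [0.6485, -0.0388, 0.0204]
tcp_rot: [0.975, -0.22, 0.022, -0.003]
contact_force: [-0.8, -0.3, -0.6]
opening: 0.319
```

```bash
cat > swing.py <<'E'
from h import *
import sys
O=np.array([.577,-.1251]); TH=.0095
def rows(n,f0,f1,Oend=O,a1=TH,g=2.7,zc=0):
    P0=np.array([.5808,-.1270]); a0=-.445; L=np.array([.0225,.108])
    def tgt(f):
        o=P0*(1-f)+Oend*f; a=a0+(a1-a0)*f; c,s=np.cos(a),np.sin(a)
        return np.array([o[0]+c*L[0]-s*L[1],o[1]+s*L[0]+c*L[1]]),a
    st=ctrl.get_state(); p=np.array(st["eef_pos"])[:2]; b=ang(st); out=[]
    for i in range(1,n+1):
        t,a=tgt(f0+(f1-f0)*i/n); d=(t-p)*100; c,s=np.cos(b),np.sin(b)
        out.append([c*d[0]+s*d[1],s*d[0]-c*d[1],zc,-(a-b),g]); p=t;b=a
    print("target",np.round(p,4),round(b,4)); print(" | ".join(",".join(f"{v:.3f}" for v in r) for r in out))
E
python3 - <<'E'
from swing import *
rep(); rows(5,0,.5)
E
```

```text
t 8.95 [ 0.6485 -0.0388  0.0204] a -0.4434 F [-0.8 -0.3 -0.6] open 0.319 tilt [ 0.0442 -0.0032 -0.999 ] q [-0.22  0.45  1.79  0.01  0.86  0.22]
target [ 0.6242 -0.0255] -0.2177
-0.601,-0.017,0.000,-0.044,2.700 | -0.535,-0.094,0.000,-0.045,2.700 | -0.535,-0.096,0.000,-0.045,2.700 | -0.535,-0.098,0.000,-0.045,2.700 | -0.535,-0.100,0.000,-0.045,2.700
```

Emit:
{"method": "send_rows", "body": {
  "motion": [-0.6,0,0,-0.045,2.7,-0.54,-0.1,0,-0.045,2.7,-0.54,-0.1,0,-0.045,2.7,-0.54,-0.1,0,-0.045,2.7]
}}

```text
time: 9.35
eef_pos: [0.6326, -0.0301, 0.0218]
tcp_rot: [0.991, -0.128, 0.028, -0.0]
contact_force: [0.8, -1.0, -1.0]
opening: 0.31
```

```bash
python3 - <<'E'
from swing import *
rep(); rows(4,.4,.8); grab("wrist","w4")
E
```

```text
t 9.35 [ 0.6326 -0.0301  0.0218] a -0.2578 F [ 0.8 -1.  -1. ] open 0.31 tilt [ 0.0553 -0.007  -0.9984] q [-0.21  0.41  1.83  0.01  0.84  0.04]
target [ 0.609  -0.0197] -0.0814
-0.930,-0.233,0.000,-0.040,2.700 | -0.534,-0.101,0.000,-0.045,2.700 | -0.534,-0.103,0.000,-0.045,2.700 | -0.533,-0.105,0.000,-0.045,2.700
```

View pics/w4.png

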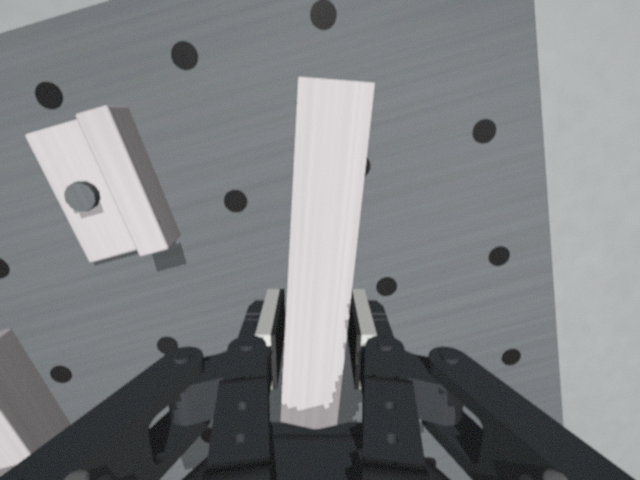

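The tube sits within the loose cage and is turning with it, with its toe at (338,80). I'll continue the swing with a slightly wider cage.

Emit:
{"method": "send_rows", "body": {
  "motion": [-0.8,-0.2,0.1,-0.04,2.9,-0.54,-0.1,0.1,-0.045,2.9,-0.54,-0.1,0.1,-0.045,2.9,-0.54,-0.1,0.1,-0.045,2.9]
}}

```text
time: 9.8
eef_pos: [0.6163, -0.0228, 0.0211]
tcp_rot: [0.999, -0.04, 0.037, 0.004]
contact_force: [1.8, -0.9, -0.1]
opening: 0.339
```

```bash
python3 - <<'E'
from swing import *
rep(); rows(2,.8,1.0); grab("wrist","w5")
E
```

```text
t 9.8 [ 0.6163 -0.0228  0.0211] a -0.0789 F [ 1.8 -0.9 -0.1] open 0.339 tilt [ 0.073  -0.0117 -0.9973] q [-0.2   0.38  1.89  0.    0.8  -0.13]
target [ 0.5985 -0.0169] 0.0095
-1.292,-0.358,0.000,-0.043,2.700 | -0.532,-0.109,0.000,-0.045,2.700
```

View pics/w5.png

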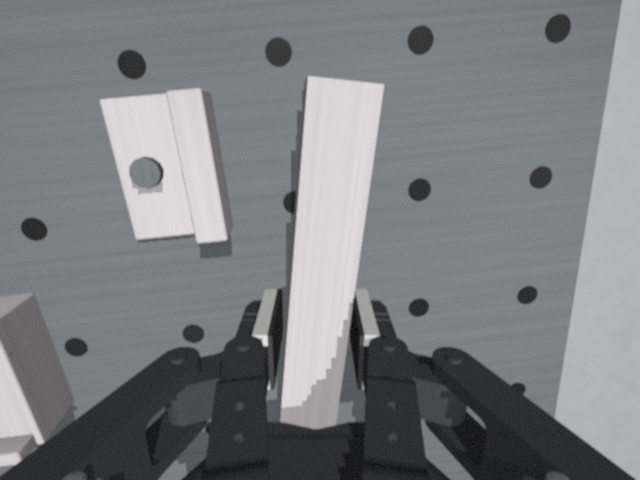

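```bash
cat >> swing.py <<'E'
def tube(tag,zlo=.030,zhi=.040,box=((.56,.72),(-.17,.12))):
    z=np.load(tag+".npz"); p,_=T("wrist"); M=z["M"]; C=cloud(p,M,z["d"]); g=z["im"].mean(2)
    k=(C[:,:,2]>zlo)&(C[:,:,2]<zhi)&(g>170)&(C[:,:,0]>box[0][0])&(C[:,:,0]<box[0][1])
    n,l,s,c=cv2.connectedComponentsWithStats(k.astype(np.uint8)); i=1+np.argmax(s[1:,4])
    X=C[l==i]; A=np.c_[X[:,:2],np.ones(len(X))]; pl=np.linalg.lstsq(A,X[:,2],rcond=None)[0]
    cc,ss,a=cv2.minAreaRect((X[:,:2]*1000).astype(np.float32)); bx=cv2.boxPoints((cc,ss,a))
    print(len(X),"z",np.round(np.percentile(X[:,2],[5,50,95]),4),"slope",np.round(pl[:2],4),"c",np.round(cc,1),np.round(ss,1),round(a,2)); 
    th=TH;Rj=np.array([[np.cos(th),np.sin(th)],[-np.sin(th),np.cos(th)]])
    print("jig corners",np.round(((bx/1000-O)@Rj.T)*1000,1).tolist())
    return X
E
python3 - <<'E'
from swing import *
tube("w5"); tube("w4"); tube("w1")
E
```

```text
20358 z [0.0352 0.0362 0.0371] slope [0.0003 0.0006] c [621.8   2.1] [134.2  25.3] 80.16
jig corners [[21.5, 63.0], [46.4, 58.5], [70.6, 190.4], [45.6, 195.0]]
21674 z [0.0355 0.0365 0.0376] slope [ 0.0319 -0.01  ] c [640.8  -6.8] [135.3  25.3] 71.24
jig corners [[30.6, 58.0], [54.4, 49.6], [99.2, 177.3], [75.3, 185.7]]
5520 z [0.035  0.0362 0.0375] slope [0.0013 0.0005] c [639.9 -55.5] [220.   25.2] 64.5
jig corners [[3.9, -24.3], [26.6, -35.3], [123.2, 162.3], [100.5, 173.4]]
```

The tube is flat, with its frame origin 0.3 mm from the post axis (touching) and 0.18 rad left to swing.

Emit:
{"method": "send_rows", "body": {
  "motion": [-0.5,-0.05,0,-0.02,3.1,-0.5,-0.05,0,-0.02,3.1,-0.5,-0.05,0,-0.02,3.1,-0.4,0,0,-0.02,3.1]
}}

```text
time: 10.25
eef_pos: [0.5982, -0.0202, 0.0209]
tcp_rot: [0.999, 0.002, 0.039, 0.006]
contact_force: [2.7, 0.5, 1.1]
opening: 0.366
```

```bash
python3 - <<'E'
from swing import *
rep(); grab("wrist","w6"); tube("w6")
E
```

```text
t 10.25 [ 0.5982 -0.0202  0.0209] a 0.0048 F [2.7 0.5 1.1] open 0.366 tilt [ 0.0778 -0.0118 -0.9969] q [-0.21  0.34  1.94  0.01  0.78 -0.21]
19137 z [0.0351 0.0361 0.0371] slope [0.0017 0.0005] c [601.5   7.3] [127.6  25.2] 89.0
jig corners [[11.4, 68.8], [36.7, 68.1], [40.1, 195.7], [14.9, 196.3]]
```

View pics/w6.png

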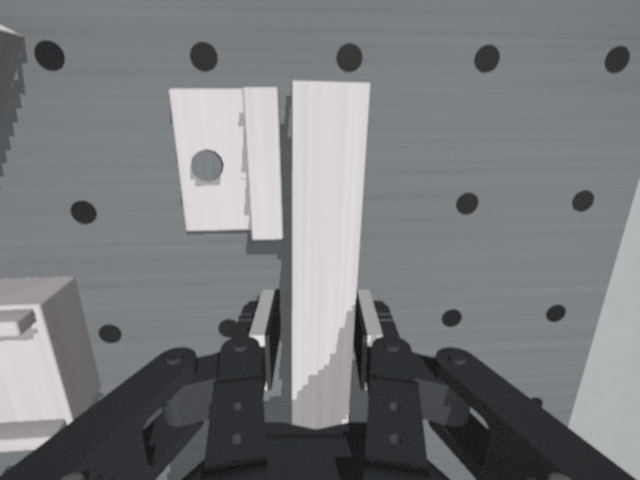

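```bash
python3 - <<'E'
from swing import *
z=np.load("w6.npz"); p,_=T("wrist"); C=cloud(p,z["M"],z["d"])
k=(C[:,:,2]>.0255)&(C[:,:,2]<.032); k[:,:200]=0;k[:70]=0;k[250:]=0;k[:,290:]=0
X=C[k]; cc,ss,a=cv2.minAreaRect((X[:,:2]*1000).astype(np.float32)); print(len(X),cc,ss,a)
bx=cv2.boxPoints((cc,ss,a)); th=TH;Rj=np.array([[np.cos(th),np.sin(th)],[-np.sin(th),np.cos(th)]])
print(np.round(((bx/1000-O)@Rj.T)*1000,1).tolist())
E
```

```text
5110 (579.3402099609375, 42.25202178955078) (12.100714683532715, 55.11750411987305) 0.3984808325767517
[[-2.1, 194.9], [-2.2, 139.8], [9.9, 139.7], [10.1, 194.9]]
```

Emit:
{"method": "send_rows", "body": {
  "motion": [-0.4,-0.1,0,0,3.1,-0.4,-0.1,0,0,3.1,-0.3,0,0,0,3.1]
}}

```text
time: 10.6
eef_pos: [0.595, -0.0198, 0.0239]
tcp_rot: [0.999, 0.002, 0.051, 0.008]
contact_force: [8.6, 4.0, -3.4]
opening: 0.363
```

```bash
python3 - <<'E'
from swing import *
rep(); grab("wrist","w7"); tube("w7")
E
```

```text
t 10.6 [ 0.595  -0.0198  0.0239] a 0.0044 F [ 8.6  4.  -3.4] open 0.363 tilt [ 0.102  -0.0157 -0.9947] q [-0.21  0.32  1.96  0.01  0.76 -0.22]
18339 z [0.0359 0.0377 0.0395] slope [0.1347 0.0021] c [597.    8.7] [ 25.3 125.3] 0.61
jig corners [[8.6, 196.2], [8.7, 70.9], [34.0, 71.0], [33.8, 196.3]]
```

The cage jammed: the tool tilt is now 0.10 and the tube has rolled about 7°. I'll open up and back off so it settles flat.

Emit:
{"method": "send_rows", "body": {
  "motion": [0,0,0,0,4.5,0.3,0,0.1,0,5,0,0,0,0,5]
}}

```text
time: 10.95
eef_pos: [0.5957, -0.0193, 0.022]
tcp_rot: [0.999, 0.002, 0.048, 0.008]
contact_force: [0.1, -0.3, 0.6]
opening: 0.585
```

```bash
python3 - <<'E'
from swing import *
rep(); grab("wrist","w8"); tube("w8")
E
```

```text
t 10.95 [ 0.5957 -0.0193  0.022 ] a 0.005 F [ 0.1 -0.3  0.6] open 0.585 tilt [ 0.0963 -0.015  -0.9952] q [-0.2   0.33  1.95  0.01  0.76 -0.21]
19367 z [0.0352 0.0361 0.0371] slope [0.0002 0.0006] c [600.6   8.8] [ 25.3 125. ] 0.7
jig corners [[12.0, 196.1], [12.4, 71.1], [37.6, 71.2], [37.3, 196.2]]
```

View pics/w8.png

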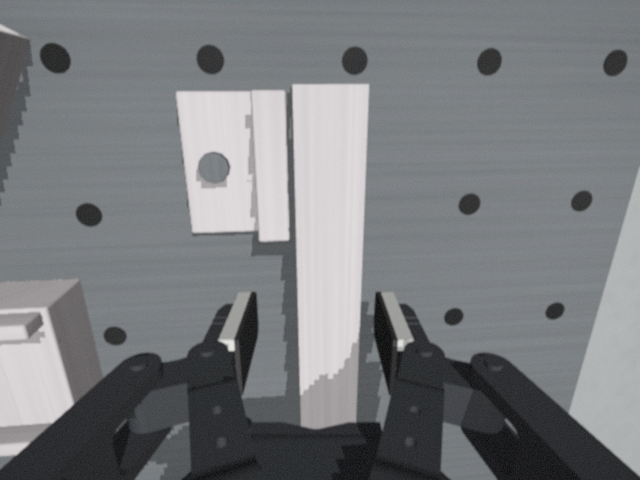

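Emit:
{"method": "send_rows", "body": {
  "motion": [0.2,0,-2,0,5,0.2,0,-4,0,5,0.2,0,-4,0,5]
}}

```text
time: 11.3
eef_pos: [0.5843, -0.0167, 0.1145]
tcp_rot: [0.999, 0.002, 0.036, 0.005]
contact_force: [0.3, -0.1, 0.3]
opening: 0.582
```

```bash
python3 - <<'E'
from swing import *
rep()
E
```

```text
t 11.3 [ 0.5843 -0.0167  0.1145] a 0.0043 F [ 0.3 -0.1  0.3] open 0.582 tilt [ 0.0728 -0.0108 -0.9973] q [-0.2   0.18  1.94  0.01  0.95 -0.21]
```

Emit:
{"method": "send_rows", "body": {
  "motion": [0,0,0,0,5,0,0,0,0,5]
}}

```text
time: 11.5
eef_pos: [0.5869, -0.0172, 0.1204]
tcp_rot: [0.999, 0.002, 0.041, 0.007]
contact_force: [0.8, 0.4, -0.8]
opening: 0.59
```

```bash
python3 - <<'E'
from swing import *
rep()
E
```

```text
t 11.5 [ 0.5869 -0.0172  0.1204] a 0.0047 F [ 0.8  0.4 -0.8] open 0.59 tilt [ 0.0816 -0.0128 -0.9966] q [-0.2   0.17  1.93  0.    0.96 -0.21]
```

Emit:
{"method": "send_rows", "body": {
  "motion": [0,0,2,0,5,0,0,0,0,5,0,0,0,0,5]
}}

```text
time: 11.8
eef_pos: [0.587, -0.0173, 0.0979]
tcp_rot: [0.999, 0.002, 0.039, 0.006]
contact_force: [0.1, -0.2, 0.1]
opening: 0.584
```

```bash
python3 - <<'E'
from swing import *
rep()
E
```

```text
t 11.8 [ 0.587  -0.0173  0.0979] a 0.0046 F [ 0.1 -0.2  0.1] open 0.584 tilt [ 0.0773 -0.0122 -0.9969] q [-0.2   0.2   1.94  0.    0.92 -0.21]
```

Emit:
{"method": "send_rows", "body": {
  "motion": [3,0,0,0,5,0,0,0,0,5,0,0,0,0,5]
}}

```text
time: 12.1
eef_pos: [0.6144, -0.0167, 0.097]
tcp_rot: [0.999, 0.002, 0.035, 0.005]
contact_force: [-0.5, -0.2, -0.1]
opening: 0.587
```

```bash
python3 - <<'E'
from swing import *
rep()
E
```

```text
t 12.1 [ 0.6144 -0.0167  0.097 ] a 0.0044 F [-0.5 -0.2 -0.1] open 0.587 tilt [ 0.069  -0.0108 -0.9976] q [-0.19  0.26  1.87  0.    0.94 -0.2 ]
```

Emit:
{"method": "send_rows", "body": {
  "motion": [3,0,0,0,5,0,0,0,0,5,3,0,0,0,5,0,0,0,0,5,3,0,0,0,5,0,0,0,0,5]
}}

```text
time: 12.7
eef_pos: [0.6965, -0.015, 0.097]
tcp_rot: [1.0, 0.002, 0.026, 0.004]
contact_force: [0.4, -0.5, -0.1]
opening: 0.588
```

```bash
python3 - <<'E'
from swing import *
rep()
E
```

```text
t 12.7 [ 0.6965 -0.015   0.097 ] a 0.0046 F [ 0.4 -0.5 -0.1] open 0.588 tilt [ 0.0515 -0.0083 -0.9986] q [-0.17  0.43  1.65  0.    1.01 -0.17]
```

Emit:
{"method": "send_rows", "body": {
  "motion": [-4.5,0,0,0,5,-4.5,0,0,0,5,0,0,0,0,5]
}}

```text
time: 13.0
eef_pos: [0.5966, -0.0143, 0.0863]
tcp_rot: [1.0, 0.003, 0.019, 0.003]
contact_force: [-0.9, 0.4, -0.9]
opening: 0.586
```

```bash
python3 - <<'E'
from swing import *
rep()
E
```

```text
t 13.0 [ 0.5966 -0.0143  0.0863] a 0.0053 F [-0.9  0.4 -0.9] open 0.586 tilt [ 0.0375 -0.0059 -0.9993] q [-0.19  0.26  1.9   0.    0.95 -0.2 ]
```

Emit:
{"method": "send_rows", "body": {
  "motion": [3,0,0,0,5,0,0,0,0,5,3,0,0,0,5,0,0,0,0,5,3,0,0,0,5,0,0,0,0,5,-4.5,0,0,0,5,-4.5,0,0,0,5,0,0,0,0,5]
}}

```text
time: 13.9
eef_pos: [0.577, -0.0118, 0.0787]
tcp_rot: [1.0, 0.003, 0.004, 0.001]
contact_force: [0.0, 0.3, -0.9]
opening: 0.585
```

```bash
python3 - <<'E'
from swing import *
rep()
E
```

```text
t 13.9 [ 0.577  -0.0118  0.0787] a 0.0067 F [ 0.   0.3 -0.9] open 0.585 tilt [ 0.0083 -0.0018 -1.    ] q [-0.2   0.24  1.93 -0.    0.96 -0.2 ]
```

```bash
python3 - <<'E'
from swing import *
plan(0.600,-0.024,0.045,0.0095,2,5)
E
```

```text
n 2 d [ 2.3  -1.22 -3.37] da 0.003
1.13,0.62,1.70,-0.00,5.00 | 1.13,0.62,1.70,-0.00,5.00
```

Emit:
{"method": "send_rows", "body": {
  "motion": [2.3,1.2,0,0,5,0,0,0,0,5,0,0,2,0,5,0,0,0,0,5,0,0,2,0,5,0,0,0,0,5]
}}

```text
time: 14.5
eef_pos: [0.595, -0.0223, 0.0408]
tcp_rot: [1.0, 0.004, 0.002, 0.0]
contact_force: [-0.7, 1.1, -0.4]
opening: 0.584
```

```bash
python3 - <<'E'
from swing import *
rep(); plan(0.600,-0.024,0.02,0.0095,1,5)
E
```

```text
t 14.5 [ 0.595  -0.0223  0.0408] a 0.0073 F [-0.7  1.1 -0.4] open 0.584 tilt [ 4.9e-03 -9.0e-04 -1.0e+00] q [-0.21  0.34  1.9   0.    0.9  -0.22]
n 1 d [ 0.5  -0.17 -2.08] da 0.002
0.49,0.17,2.08,-0.00,5.00
```

Emit:
{"method": "send_rows", "body": {
  "motion": [0.5,0.1,1.0,0,5,0,0,1.0,0,5,0,0,0,0,5,-0.6,0,0,0,5,-0.5,0,0,0,5]
}}

```text
time: 15.0
eef_pos: [0.5914, -0.0234, 0.023]
tcp_rot: [1.0, 0.004, 0.005, 0.001]
contact_force: [-0.4, 0.1, 0.7]
opening: 0.587
```

```bash
python3 - <<'E'
from swing import *
rep(); grab("wrist","w9"); tube("w9")
E
```

```text
t 15.0 [ 0.5914 -0.0234  0.023 ] a 0.0081 F [-0.4  0.1  0.7] open 0.587 tilt [ 0.0097 -0.0019 -1.    ] q [-0.21  0.36  1.91  0.    0.86 -0.22]
20439 z [0.0351 0.0361 0.0371] slope [-0.0002  0.0006] c [600.6   4.8] [ 25.2 133.3] 0.7
jig corners [[12.1, 196.3], [12.4, 63.0], [37.6, 63.1], [37.3, 196.4]]
```

Emit:
{"method": "send_rows", "body": {
  "motion": [-0.4,0,0,0,5,-0.3,-0.1,0,0,5,-0.3,-0.1,0,0,5]
}}

```text
time: 15.35
eef_pos: [0.5848, -0.0229, 0.0256]
tcp_rot: [1.0, 0.004, 0.012, 0.003]
contact_force: [8.0, -2.1, -3.2]
opening: 0.583
```

```bash
python3 - <<'E'
from swing import *
rep(); grab("wrist","w10"); tube("w10")
E
```

```text
t 15.35 [ 0.5848 -0.0229  0.0256] a 0.0073 F [ 8.  -2.1 -3.2] open 0.583 tilt [ 0.0237 -0.0053 -0.9997] q [-0.21  0.33  1.94 -0.    0.85 -0.22]
19345 z [0.0357 0.0372 0.0386] slope [0.0887 0.0015] c [597.5   7.2] [ 25.3 129.3] 0.53
jig corners [[9.1, 196.8], [9.0, 67.4], [34.4, 67.4], [34.4, 196.7]]
```

Emit:
{"method": "send_rows", "body": {
  "motion": [0.3,0,0.3,0,5,0,0,0,0,5]
}}

```text
time: 15.6
eef_pos: [0.5882, -0.023, 0.0236]
tcp_rot: [1.0, 0.004, 0.012, 0.003]
contact_force: [-0.0, -0.5, -0.6]
opening: 0.586
```

```bash
python3 - <<'E'
from swing import *
rep(); grab("wrist","w11"); tube("w11")
E
```

```text
t 15.6 [ 0.5882 -0.023   0.0236] a 0.0072 F [-0.  -0.5 -0.6] open 0.586 tilt [ 0.025  -0.0055 -0.9997] q [-0.21  0.34  1.93 -0.    0.85 -0.22]
19665 z [0.0352 0.0362 0.0372] slope [0.0015 0.0008] c [600.    6.5] [ 25.2 131. ] 0.6
jig corners [[11.6, 196.9], [11.7, 65.9], [36.9, 65.9], [36.8, 196.9]]
```

Emit:
{"method": "send_rows", "body": {
  "motion": [0.3,0,0.6,0,5,0,0,0.6,0,5,0,0,0,0,5]
}}

```text
time: 15.95
eef_pos: [0.59, -0.0224, 0.0098]
tcp_rot: [1.0, 0.004, 0.01, 0.002]
contact_force: [-0.2, -1.0, -0.1]
opening: 0.589
```

```bash
python3 - <<'E'
from swing import *
rep()
E
```

```text
t 15.95 [ 0.59   -0.0224  0.0098] a 0.0076 F [-0.2 -1.  -0.1] open 0.589 tilt [ 0.0209 -0.0046 -0.9998] q [-0.21  0.37  1.92 -0.    0.83 -0.22]
```

Emit:
{"method": "send_rows", "body": {
  "motion": [-0.3,0,0.05,0,5,-0.3,0,0.1,0,5,-0.2,0,0.1,0,5]
}}

```text
time: 16.25
eef_pos: [0.5856, -0.0227, 0.0085]
tcp_rot: [1.0, 0.004, 0.016, 0.003]
contact_force: [5.9, 1.2, -0.9]
opening: 0.587
```

```bash
python3 - <<'E'
from swing import *
rep(); grab("wrist","w12"); tube("w12")
E
```

```text
t 16.25 [ 0.5856 -0.0227  0.0085] a 0.0071 F [ 5.9  1.2 -0.9] open 0.587 tilt [ 0.0311 -0.0053 -0.9995] q [-0.21  0.36  1.94  0.    0.81 -0.22]
23136 z [0.0352 0.0362 0.0371] slope [0.0022 0.0005] c [598.2  11.6] [ 25.4 120.4] 0.45
jig corners [[9.9, 196.7], [9.7, 76.4], [35.2, 76.3], [35.3, 196.7]]
```

The tube is now flat and flush, with its left side at jig x 9.8 against a face at 10. Its toe is about 3 mm short in y, so I'll drag it along while pressing.

Emit:
{"method": "send_rows", "body": {
  "motion": [-0.5,-0.2,0.1,0,5,-0.4,-0.3,0.1,0,5,-0.3,-0.3,0.1,0,5]
}}

```text
time: 16.6
eef_pos: [0.5861, -0.0201, 0.0105]
tcp_rot: [0.999, 0.003, 0.033, 0.008]
contact_force: [5.3, -2.5, -1.8]
opening: 0.585
```

```bash
python3 - <<'E'
from swing import *
rep(); grab("wrist","w13"); tube("w13")
E
```

```text
t 16.6 [ 0.5861 -0.0201  0.0105] a 0.0063 F [ 5.3 -2.5 -1.8] open 0.585 tilt [ 0.0659 -0.0162 -0.9977] q [-0.21  0.34  1.96 -0.    0.77 -0.21]
21613 z [0.0357 0.0369 0.0381] slope [0.0624 0.0011] c [598.6  13.8] [ 27.  115.9] 0.6
jig corners [[9.4, 196.6], [9.5, 80.7], [36.5, 80.7], [36.4, 196.6]]
```

Emit:
{"method": "send_rows", "body": {
  "motion": [0.5,0,0.1,0,5,0.3,0,0,0,5,0,0,0,0,5]
}}

```text
time: 16.95
eef_pos: [0.5929, -0.0199, 0.0097]
tcp_rot: [0.999, 0.003, 0.031, 0.008]
contact_force: [-0.4, -0.3, -0.4]
opening: 0.588
```

```bash
python3 - <<'E'
from swing import *
rep(); grab("wrist","w14"); tube("w14")
E
```

```text
t 16.95 [ 0.5929 -0.0199  0.0097] a 0.0062 F [-0.4 -0.3 -0.4] open 0.588 tilt [ 0.0621 -0.0158 -0.9979] q [-0.2   0.36  1.94 -0.    0.78 -0.21]
22542 z [0.0352 0.0362 0.0371] slope [0.0006 0.0007] c [599.3  12.6] [ 25.3 118.8] 0.53
jig corners [[11.0, 196.9], [11.0, 78.1], [36.2, 78.1], [36.2, 196.9]]
```

View pics/w14.png

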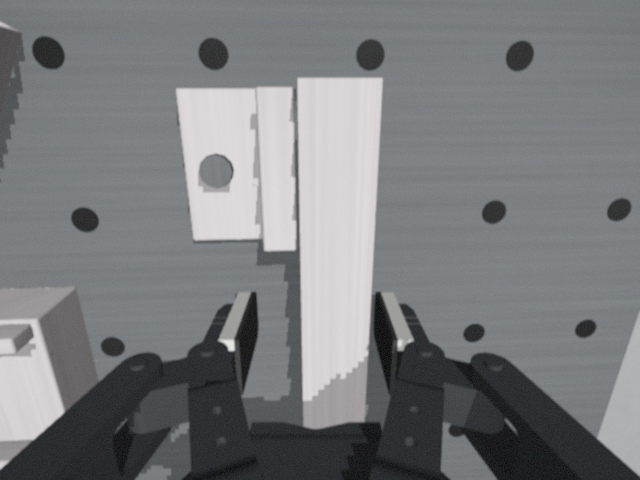

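Emit:
{"method": "send_rows", "body": {
  "motion": [0.2,0,-3,0,5,0.1,0,-3.5,0,5,0,0,0,0,5,3,0,0,0,5,0,0,0,0,5,3,0,0,0,5,0,0,0,0,5,3,0,0,0,5,0,0,0,0,5,-4.5,0,0,0,5,-4.5,0,0,0,5,0,0,0,0,5]
}}

```text
time: 18.2
eef_pos: [0.5675, -0.0139, 0.0568]
tcp_rot: [1.0, 0.004, 0.005, 0.003]
contact_force: [-0.5, 0.6, -0.2]
opening: 0.588
```

```bash
python3 - <<'E'
from swing import *
rep()
E
```

```text
t 18.2 [ 0.5675 -0.0139  0.0568] a 0.0085 F [-0.5  0.6 -0.2] open 0.588 tilt [ 0.01   -0.0065 -0.9999] q [-0.2   0.26  1.96 -0.01  0.91 -0.21]
```

Emit:
{"method": "send_rows", "body": {
  "motion": [2.8,0.8,0,0,5,0,0,0,0,5,0,0,2,0,5,0,0,0,0,5,0,0,2,0,5,0,0,0,0,5]
}}

```text
time: 18.8
eef_pos: [0.5871, -0.0201, 0.0137]
tcp_rot: [1.0, 0.005, -0.001, 0.002]
contact_force: [0.1, 0.8, -0.5]
opening: 0.585
```

```bash
python3 - <<'E'
from swing import *
rep()
E
```

```text
t 18.8 [ 0.5871 -0.0201  0.0137] a 0.0091 F [ 0.1  0.8 -0.5] open 0.585 tilt [-0.0028 -0.004  -1.    ] q [-0.2   0.37  1.91 -0.01  0.86 -0.21]
```

Emit:
{"method": "send_rows", "body": {
  "motion": [0,0.2,0.4,0,5,-0.3,0,0.05,0,5,-0.3,0,0.1,0,5]
}}

```text
time: 19.1
eef_pos: [0.585, -0.0223, 0.0113]
tcp_rot: [1.0, 0.004, 0.004, 0.002]
contact_force: [11.0, 2.8, -4.0]
opening: 0.583
```

```bash
python3 - <<'E'
from swing import *
rep(); grab("wrist","w15"); tube("w15")
E
```

```text
t 19.1 [ 0.585  -0.0223  0.0113] a 0.0086 F [11.   2.8 -4. ] open 0.583 tilt [ 0.0086 -0.0047 -1.    ] q [-0.21  0.36  1.93 -0.    0.84 -0.22]
22491 z [0.0353 0.0363 0.0373] slope [0.0122 0.0008] c [598.7  10.6] [ 26.4 122.8] 0.57
jig corners [[9.7, 196.9], [9.8, 74.0], [36.3, 74.1], [36.2, 196.9]]
```

Emit:
{"method": "send_rows", "body": {
  "motion": [0.3,0,0.15,0,5,0,0,0,0,5]
}}

```text
time: 19.35
eef_pos: [0.5889, -0.0224, 0.0116]
tcp_rot: [1.0, 0.004, 0.006, 0.003]
contact_force: [0.4, 0.4, -0.3]
opening: 0.584
```

```bash
python3 - <<'E'
from swing import *
rep(); grab("wrist","w16"); tube("w16")
E
```

```text
t 19.35 [ 0.5889 -0.0224  0.0116] a 0.0088 F [ 0.4  0.4 -0.3] open 0.584 tilt [ 0.0114 -0.0053 -0.9999] q [-0.21  0.37  1.92 -0.    0.84 -0.22]
23049 z [0.0352 0.0361 0.0371] slope [0.0002 0.0007] c [598.3  10.1] [ 25.3 123.9] 0.59
jig corners [[9.9, 197.0], [10.0, 73.1], [35.3, 73.1], [35.2, 197.0]]
```

The tube is in place and flat (x 9.9–35.3, parallel to the fence). I'll rise and move to the strap.

Emit:
{"method": "send_rows", "body": {
  "motion": [0.7,0,-1,0,5,0.2,0,-3,0,5,0,0,-4.5,0,6,0,0,-4.5,0,8]
}}

```text
time: 19.8
eef_pos: [0.5917, -0.0208, 0.1391]
tcp_rot: [1.0, 0.004, -0.004, 0.001]
contact_force: [-0.2, -0.2, -0.1]
opening: 0.853
```

```bash
python3 - <<'E'
from swing import *
rep(); plan(0.46,0.34,0.20,1.902,13,8)
E
```

```text
t 19.8 [ 0.5917 -0.0208  0.1391] a 0.0085 F [-0.2 -0.2 -0.1] open 0.853 tilt [-0.0077 -0.0018 -1.    ] q [-0.21  0.2   1.86 -0.    1.09 -0.21]
n 13 d [-13.17  36.08   6.09] da 1.893
-0.99,-2.78,-0.47,-0.15,8.00 | -0.58,-2.90,-0.47,-0.15,8.00 | -0.15,-2.95,-0.47,-0.15,8.00 | 0.28,-2.94,-0.47,-0.15,8.00 | 0.70,-2.87,-0.47,-0.15,8.00 | 1.11,-2.74,-0.47,-0.15,8.00 | 1.50,-2.55,-0.47,-0.15,8.00 | 1.85,-2.30,-0.47,-0.15,8.00 | 2.17,-2.01,-0.47,-0.15,8.00 | 2.43,-1.67,-0.47,-0.15,8.00 | 2.65,-1.30,-0.47,-0.15,8.00 | 2.81,-0.90,-0.47,-0.15,8.00
2.91,-0.49,-0.47,-0.15,8.00
```

Emit:
{"method": "send_rows", "body": {
  "motion": [-1.0,-2.8,-0.5,-0.145,8,-0.6,-2.9,-0.5,-0.145,8,-0.15,-2.95,-0.5,-0.145,8,0.3,-2.95,-0.5,-0.145,8,0.7,-2.9,-0.5,-0.145,8,1.1,-2.7,-0.5,-0.145,8,1.5,-2.5,-0.5,-0.145,8,1.85,-2.3,-0.5,-0.145,8,2.2,-2.0,-0.5,-0.145,8,2.4,-1.7,-0.5,-0.145,8,2.65,-1.3,-0.5,-0.145,8,2.8,-0.9,-0.5,-0.145,8]
}}

```text
time: 21.0
eef_pos: [0.4671, 0.3176, 0.2231]
tcp_rot: [0.62, 0.785, 0.005, 0.011]
contact_force: [0.5, -0.2, 0.2]
opening: 0.939
```

```bash
python3 - <<'E'
from swing import *
rep(); plan(0.46,0.34,0.20,1.902,None,8)
E
```

```text
t 21.0 [0.4671 0.3176 0.2231] a 1.804 F [ 0.5 -0.2  0.2] open 0.939 tilt [ 0.0233 -0.0048 -0.9997] q [ 0.42  0.04  1.87 -0.01  1.21 -1.38]
n 1 d [-0.71  2.24 -2.31] da 0.098
2.37,-0.22,2.28,-0.10,8.00
```

Emit:
{"method": "send_rows", "body": {
  "motion": [2.4,0.2,2.3,-0.1,8,0,0,0,0,8,0,0,0,0,8]
}}

```text
time: 21.3
eef_pos: [0.4636, 0.346, 0.2048]
tcp_rot: [0.576, 0.818, 0.008, 0.012]
contact_force: [0.4, -0.3, 0.5]
opening: 0.937
```

```bash
python3 - <<'E'
from swing import *
rep(); grab("wrist","s1")
z=np.load("s1.npz"); p,_=T("wrist"); C=cloud(p,z["M"],z["d"]); g=z["im"].mean(2)
for r in spotter.trace("strap","wrist")[:2]: print(r["conf"],r["bbox"])
k=(g>180)&(C[:,:,2]>.006)&(C[:,:,2]<.018)
n,l,s,c=cv2.connectedComponentsWithStats(k.astype(np.uint8))
for i in np.argsort(-s[1:,4])[:2]+1:
    X=C[l==i]; print(s[i],np.median(X[:,2]),cv2.minAreaRect((X[:,:2]*1000).astype(np.float32)))
E
```

```text
t 21.3 [0.4636 0.346  0.2048] a 1.9143 F [ 0.4 -0.3  0.5] open 0.937 tilt [ 0.0291 -0.0016 -0.9996] q [ 0.47  0.09  1.86 -0.02  1.17 -1.44]
0.97 [291.9, 153.1, 45.5, 156.1]
0.37 [0.0, 215.6, 7.3, 27.2]
[ 292  155   44  154 6215] 0.011398432982570539 ((505.10540771484375, 357.0420837402344), (159.19569396972656, 39.42478561401367), 19.13158416748047)
[ 20 116  21  15 183] 0.01337313501096593 ((485.2174987792969, 87.53507232666016), (10.407752990722656, 18.412561416625977), 60.3257942199707)
```

View pics/s1.png

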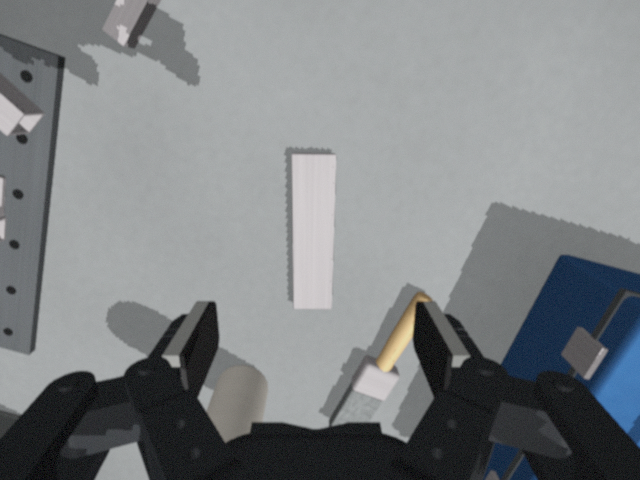

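```bash
python3 - <<'E'
from swing import *
plan(0.505,0.357,0.05,1.9047,4,7)
E
```

```text
n 4 d [  4.15   1.18 -15.42] da -0.008
-0.03,0.98,3.88,0.00,7.00 | -0.02,0.98,3.88,0.00,7.00 | -0.02,0.98,3.88,0.00,7.00 | -0.02,0.98,3.88,0.00,7.00
```

Emit:
{"method": "send_rows", "body": {
  "motion": [0,1,3.8,0,7,0,1,3.8,0,7,0,1,3.8,0,7,0,1,3,0,7,0,0,0,0,6,0,0,0,0,6]
}}

```text
time: 22.0
eef_pos: [0.5147, 0.3548, 0.066]
tcp_rot: [0.582, 0.813, 0.013, 0.016]
contact_force: [-0.1, 0.5, 0.7]
opening: 0.701
```

```bash
python3 - <<'E'
from swing import *
rep(); plan(0.505,0.357,0.004,1.9047,4,6)
E
```

```text
t 22.0 [0.5147 0.3548 0.066 ] a 1.8997 F [-0.1  0.5  0.7] open 0.701 tilt [ 0.04    0.0022 -0.9992] q [ 0.45  0.34  1.83 -0.02  0.93 -1.44]
n 4 d [-0.97  0.22 -6.2 ] da 0.005
0.15,-0.27,1.54,-0.00,6.00 | 0.15,-0.27,1.54,-0.00,6.00 | 0.15,-0.27,1.54,-0.00,6.00 | 0.15,-0.27,1.54,-0.00,6.00
```

Emit:
{"method": "send_rows", "body": {
  "motion": [0.2,-0.3,2,0,6,0,0,0,0,6,0.2,-0.3,2,0,6,0,0,0,0,6,0.1,-0.2,1,0,6,0,0,0,0,6]
}}

```text
time: 22.6
eef_pos: [0.5149, 0.3587, 0.0295]
tcp_rot: [0.583, 0.812, 0.021, 0.021]
contact_force: [0.3, -0.4, -0.9]
opening: 0.706
```

```bash
python3 - <<'E'
from swing import *
rep(); plan(0.505,0.357,0.001,1.9047,2,5.5); grab("wrist","s2")
E
```

```text
t 22.6 [0.5149 0.3587 0.0295] a 1.8962 F [ 0.3 -0.4 -0.9] open 0.706 tilt [ 0.0581  0.0103 -0.9983] q [ 0.45  0.39  1.85 -0.02  0.85 -1.43]
n 2 d [-0.99 -0.17 -2.85] da 0.008
0.09,-0.58,1.39,-0.00,5.50 | 0.09,-0.58,1.39,-0.00,5.50
```

View pics/s2.png

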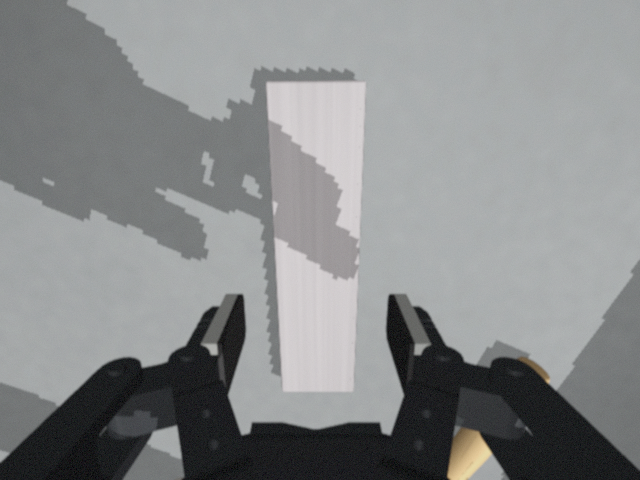

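```bash
python3 - <<'E'
from swing import *
z=np.load("s2.npz"); p,_=T("wrist"); C=cloud(p,z["M"],z["d"])
for u,v in [(530,362),(545,375),(470,460),(455,475)]: print(u,v,np.round(C[v,u],3))
k=C[:,:,2]>.006
E
```

```text
530 362 [0.525 0.486 0.008]
545 375 [0.526 0.491 0.015]
470 460 [0.591 0.479 0.02 ]
455 475 [0.607 0.478 0.019]
```

Emit:
{"method": "send_rows", "body": {
  "motion": [0,0,-3,0,5.5,0,-4.5,0,0,5.5,0,-4.5,0,0,5.5,0,0,0,0,5.5,0,3,0,0,5.5,0,0,0,0,5.5,0,3,0,0,5.5,0,0,0,0,5.5]
}}

```text
time: 23.45
eef_pos: [0.4888, 0.3508, 0.0681]
tcp_rot: [0.583, 0.812, 0.028, 0.024]
contact_force: [1.2, 0.7, 0.8]
opening: 0.644
```

```bash
python3 - <<'E'
from swing import *
rep(); plan(0.505,0.357,0.03,1.9047,1,5.5)
E
```

```text
t 23.45 [0.4888 0.3508 0.0681] a 1.8965 F [1.2 0.7 0.8] open 0.644 tilt [ 0.0722  0.0171 -0.9972] q [ 0.46  0.28  1.91 -0.02  0.88 -1.42]
n 1 d [ 1.62  0.62 -3.81] da 0.008
0.10,1.45,3.93,-0.01,5.50
```

Emit:
{"method": "send_rows", "body": {
  "motion": [0,3,0,0,5.5,0,0,0,0,5.5,0,0,0,0,5.5]
}}

```text
time: 23.75
eef_pos: [0.5167, 0.3601, 0.07]
tcp_rot: [0.583, 0.812, 0.026, 0.023]
contact_force: [-0.5, -0.3, -0.6]
opening: 0.643
```

```bash
python3 - <<'E'
from swing import *
rep()
E
```

```text
t 23.75 [0.5167 0.3601 0.07  ] a 1.8963 F [-0.5 -0.3 -0.6] open 0.643 tilt [ 0.069   0.0157 -0.9975] q [ 0.45  0.33  1.84 -0.02  0.9  -1.43]
```

Emit:
{"method": "send_rows", "body": {
  "motion": [0,-4.5,0,0,5.5,0,-4.5,0,0,5.5,0,0,0,0,5.5,0,0,0,0,5.5]
}}

```text
time: 24.15
eef_pos: [0.4254, 0.3289, 0.0611]
tcp_rot: [0.583, 0.812, 0.024, 0.022]
contact_force: [0.6, 0.5, 1.3]
opening: 0.645
```

```bash
python3 - <<'E'
from swing import *
rep()
E
```

```text
t 24.15 [0.4254 0.3289 0.0611] a 1.8962 F [0.6 0.5 1.3] open 0.645 tilt [ 0.0643  0.0134 -0.9978] q [ 0.48  0.17  2.06 -0.02  0.85 -1.4 ]
```

Emit:
{"method": "send_rows", "body": {
  "motion": [0,2.8,0,0,5.5,0,0,0,0,5.5,0,2.8,0,0,5.5,0,0,0,0,5.5,0,2.6,0,0,5.5,0,0,0,0,5.5]
}}

```text
time: 24.75
eef_pos: [0.5052, 0.3563, 0.0678]
tcp_rot: [0.583, 0.812, 0.024, 0.022]
contact_force: [0.9, -0.1, 1.0]
opening: 0.643
```

```bash
python3 - <<'E'
from swing import *
rep(); plan(0.505,0.357,0.0,1.9047,1,5.5)
E
```

```text
t 24.75 [0.5052 0.3563 0.0678] a 1.8966 F [ 0.9 -0.1  1. ] open 0.643 tilt [ 0.064   0.0135 -0.9979] q [ 0.46  0.32  1.87 -0.02  0.9  -1.43]
n 1 d [-0.02  0.07 -6.78] da 0.008
0.12,-0.44,6.77,-0.01,5.50
```

Emit:
{"method": "send_rows", "body": {
  "motion": [0,-0.1,2,-0.01,5.5,0,-0.1,2,0,5.5,0,-0.1,1.2,0,5.2,0,0,0,0,5.2,0,0,0,0,5.2]
}}

```text
time: 25.25
eef_pos: [0.5047, 0.3561, 0.0152]
tcp_rot: [0.579, 0.815, 0.024, 0.022]
contact_force: [0.3, -0.9, -0.2]
opening: 0.609
```

```bash
python3 - <<'E'
from swing import *
rep(); plan(0.505,0.357,0.0,1.9047,1,5.5)
E
```

```text
t 25.25 [0.5047 0.3561 0.0152] a 1.9067 F [ 0.3 -0.9 -0.2] open 0.609 tilt [ 0.0626  0.0132 -0.998 ] q [ 0.46  0.4   1.88 -0.02  0.81 -1.44]
n 1 d [ 0.03  0.09 -1.52] da -0.002
0.09,-0.03,1.52,0.00,5.50
```

Emit:
{"method": "send_rows", "body": {
  "motion": [0.1,0,0.7,0,5,0,0,0.6,0,4.8,0,0,0,0,4.8]
}}

```text
time: 25.55
eef_pos: [0.5059, 0.3579, 0.0034]
tcp_rot: [0.578, 0.815, 0.025, 0.022]
contact_force: [1.0, -0.5, -0.4]
opening: 0.56
```

```bash
python3 - <<'E'
from swing import *
rep()
E
```

```text
t 25.55 [0.5059 0.3579 0.0034] a 1.907 F [ 1.  -0.5 -0.4] open 0.56 tilt [ 0.0652  0.0146 -0.9978] q [ 0.46  0.42  1.87 -0.02  0.79 -1.43]
```

Emit:
{"method": "send_rows", "body": {
  "motion": [0,0,0.3,0,4.5,0,0,0,0,3.5,0,0,0,0,3,0,0,0,0,3],
  "grip_force": 70
}}

```text
time: 25.95
eef_pos: [0.5067, 0.3581, 0.0009]
tcp_rot: [0.578, 0.815, 0.025, 0.023]
contact_force: [-0.3, 0.4, 0.4]
opening: 0.442
```

```bash
python3 - <<'E'
from swing import *
rep()
E
```

```text
t 25.95 [0.5067 0.3581 0.0009] a 1.907 F [-0.3  0.4  0.4] open 0.442 tilt [ 0.0661  0.0148 -0.9977] q [ 0.46  0.42  1.87 -0.02  0.78 -1.43]
```

Emit:
{"method": "send_rows", "body": {
  "motion": [0,0,0,0,3,0,0,-1,0,3,0,0,-2,0,3,0,0,-3,0,3,0,0,-3,0,3,0,0,0,0,3]
}}

```text
time: 26.55
eef_pos: [0.4949, 0.3543, 0.0878]
tcp_rot: [0.579, 0.815, 0.019, 0.019]
contact_force: [1.6, 0.4, -4.4]
opening: 0.439
```

```bash
python3 - <<'E'
from swing import *
rep(); grab("wrist","s3")
E
```

```text
t 26.55 [0.4949 0.3543 0.0878] a 1.9066 F [ 1.6  0.4 -4.4] open 0.439 tilt [ 0.0517  0.0087 -0.9986] q [ 0.46  0.27  1.87 -0.02  0.94 -1.44]
```

View pics/s3.png

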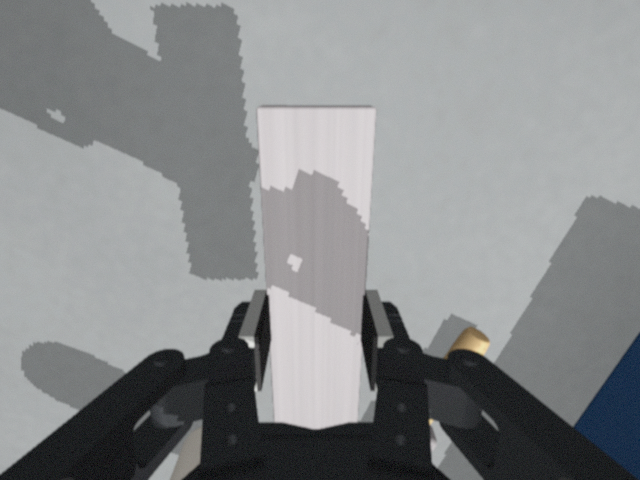

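```bash
cat >> swing.py <<'E'
def strap(tag,st=None):
    z=np.load(tag+".npz"); p,_=T("wrist"); M=z["M"]; C=cloud(p,M,z["d"]); g=z["im"].mean(2)
    mt=np.array(p["mount"]); W=M@np.linalg.inv(mt)  # tool->world
    t=(C-W[:3,3])@W[:3,:3]   # tool coords
    k=(g>90)&(abs(t[:,:,0])<.03)&(t[:,:,1]<.02)&(t[:,:,1]>-.12)&(abs(t[:,:,2])<.025)&(np.arange(480)[:,None]<430)
    n,l,s,c=cv2.connectedComponentsWithStats(k.astype(np.uint8)); i=1+np.argmax(s[1:,4])
    X=C[l==i]; Tt=t[l==i]; A=np.c_[X[:,:2]-X[:,:2].mean(0),np.ones(len(X))]; pl=np.linalg.lstsq(A,X[:,2],rcond=None)[0]
    cc,ss,a=cv2.minAreaRect((X[:,:2]*1000).astype(np.float32)); bx=cv2.boxPoints((cc,ss,a))
    print("tool y range",np.round(np.percentile(Tt[:,1],[.3,99.7])*1000,1),"x",np.round(np.percentile(Tt[:,0],[.5,99.5])*1000,1),"toolz",np.round(np.percentile(Tt[:,2],[5,50,95])*1000,1))
    print("world slope",np.round(pl,4),"rect",np.round(cc,1),np.round(ss,1),round(a,2),"end z",np.round(X[Tt[:,1]<np.percentile(Tt[:,1],5)].mean(0),4))
    Rj=np.array([[np.cos(TH),np.sin(TH)],[-np.sin(TH),np.cos(TH)]]); print("jig corners",np.round(((bx/1000-O)@Rj.T)*1000,1).tolist())
E
python3 - <<'E'
from swing import *
strap("s3")
E
```

```text
tool y range [-81.5  19.6] x [-22.3  24.1] toolz [-15.8 -13.1  -9.5]
world slope [-0.0064 -0.0037  0.0987] rect [465. 345.] [101.6  51.1] 19.24 end z [0.4185 0.3289 0.0988]
jig corners [[-163.8, 479.1], [-147.4, 430.7], [-51.2, 463.2], [-67.6, 511.6]]
```

```bash
python3 - <<'E'
from swing import *
plan(0.5436,-0.0354,0.10,1.5803,11,3)
E
```

```text
n 11 d [  5.02 -38.88   1.49] da -0.326
-3.49,-0.73,-0.14,0.03,3.00 | -3.51,-0.62,-0.14,0.03,3.00 | -3.53,-0.52,-0.14,0.03,3.00 | -3.54,-0.42,-0.14,0.03,3.00 | -3.55,-0.31,-0.14,0.03,3.00 | -3.56,-0.20,-0.14,0.03,3.00 | -3.56,-0.10,-0.14,0.03,3.00 | -3.56,0.01,-0.14,0.03,3.00 | -3.56,0.11,-0.14,0.03,3.00 | -3.56,0.22,-0.14,0.03,3.00 | -3.55,0.32,-0.14,0.03,3.00
```

Emit:
{"method": "send_rows", "body": {
  "motion": [-3.5,-0.7,-0.2,0.03,3,-3.5,-0.6,-0.2,0.03,3,-3.5,-0.5,-0.2,0.03,3,-3.5,-0.4,-0.2,0.03,3,-3.5,-0.3,-0.1,0.03,3,-3.5,-0.2,-0.1,0.03,3,-3.5,-0.1,0,0.03,3,-3.5,0,0,0.03,3,-3.5,0.1,0,0.03,3,-2,0.2,0,0.03,3,0,0,0,0,3]
}}

```text
time: 27.7
eef_pos: [0.5192, 0.0059, 0.0682]
tcp_rot: [0.698, 0.716, 0.004, 0.001]
contact_force: [-0.0, 0.3, -4.5]
opening: 0.441
```

```bash
python3 - <<'E'
from swing import *
rep(); plan(0.5436,-0.0354,0.10,1.5803,2,3)
E
```

```text
t 27.7 [0.5192 0.0059 0.0682] a 1.5969 F [-0.   0.3 -4.5] open 0.441 tilt [ 0.0064  0.0045 -1.    ] q [-0.19  0.14  2.07  0.01  0.92 -1.79]
n 2 d [ 2.44 -4.13  3.18] da -0.017
-2.09,1.18,-1.59,0.01,3.00 | -2.08,1.19,-1.59,0.01,3.00
```

Emit:
{"method": "send_rows", "body": {
  "motion": [0,0,-2,0.01,3,-2,1.2,-2,0.01,3,-2,1.2,0,0,3,0,0,0,0,3]
}}

```text
time: 28.1
eef_pos: [0.5368, -0.0325, 0.0991]
tcp_rot: [0.705, 0.709, -0.001, -0.007]
contact_force: [0.3, -0.7, -5.5]
opening: 0.443
```

```bash
python3 - <<'E'
from swing import *
rep(); plan(0.5436,-0.0354,0.10,1.5803,2,3); grab("wrist","p1"); strap("p1")
E
```

```text
t 28.1 [ 0.5368 -0.0325  0.0991] a 1.5767 F [ 0.3 -0.7 -5.5] open 0.443 tilt [-0.0113  0.0097 -0.9999] q [-0.25  0.14  2.01  0.01  1.01 -1.83]
n 2 d [ 0.68 -0.29  0.09] da 0.004
-0.15,0.34,-0.05,-0.00,3.00 | -0.15,0.34,-0.05,-0.00,3.00
tool y range [-81.9  19.6] x [-21.9  24.4] toolz [-15.9 -13.1  -9.6]
world slope [-0.0709  0.0177  0.1126] rect [506.  -31.6] [101.9  51.3] 0.43 end z [ 0.4568 -0.0317  0.1153]
jig corners [[-121.0, 119.9], [-121.1, 68.7], [-19.2, 68.5], [-19.1, 119.7]]
```

View pics/p1.png

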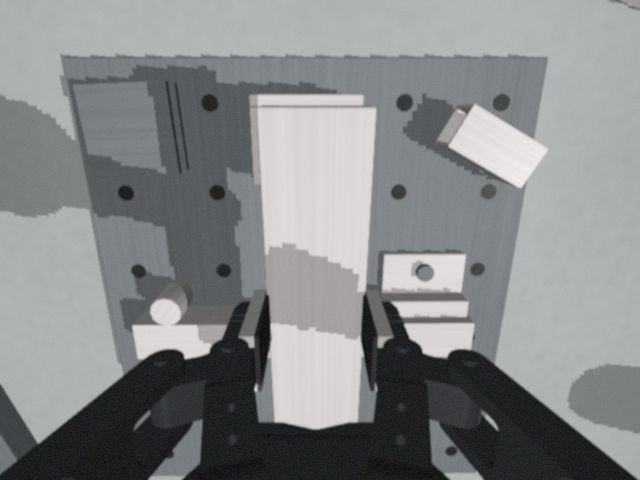

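Emit:
{"method": "send_rows", "body": {
  "motion": [0,-0.5,-0.1,0,3,0,-0.5,-0.1,0,3,0,-0.5,-0.1,0,3,0,-0.5,-0.1,0,3,0,-0.5,-0.1,0,3]
}}

```text
time: 28.65
eef_pos: [0.5046, -0.0274, 0.1]
tcp_rot: [0.704, 0.711, -0.003, -0.013]
contact_force: [0.1, -0.4, -5.5]
opening: 0.446
```

```bash
python3 - <<'E'
from swing import *
rep()
E
```

```text
t 28.65 [ 0.5046 -0.0274  0.1   ] a 1.5805 F [ 0.1 -0.4 -5.5] open 0.446 tilt [-0.0227  0.0145 -0.9996] q [-0.26  0.08  2.08  0.01  1.01 -1.85]
```

Emit:
{"method": "send_rows", "body": {
  "motion": [0,5,0,0,3,0,0,0,0,3,0,0,0,0,3]
}}

```text
time: 28.95
eef_pos: [0.5461, -0.0244, 0.0914]
tcp_rot: [0.703, 0.711, -0.008, -0.021]
contact_force: [-0.0, -0.3, -5.7]
opening: 0.441
```

```bash
python3 - <<'E'
from swing import *
rep()
E
```

```text
t 28.95 [ 0.5461 -0.0244  0.0914] a 1.5807 F [-0.  -0.3 -5.7] open 0.441 tilt [-0.0403  0.0184 -0.999 ] q [-0.23  0.19  1.97  0.01  1.03 -1.82]
```

```bash
python3 - <<'E'
from swing import *
plan(0.5436,-0.0354,0.07,1.5803,1,3)
E
```

```text
n 1 d [-0.25 -1.1  -2.14] da -0.0
-1.14,-0.18,2.13,0.00,3.00
```

Emit:
{"method": "send_rows", "body": {
  "motion": [-1.2,-0.2,1.3,0,3,0,0,0,0,3],
  "grip_force": 30
}}

```text
time: 29.15
eef_pos: [0.5436, -0.0371, 0.0781]
tcp_rot: [0.703, 0.711, -0.007, -0.02]
contact_force: [-1.3, -0.4, -5.8]
opening: 0.441
```

```bash
python3 - <<'E'
from swing import *
rep(); plan(0.5436,-0.0354,0.04,1.5803,1,3); grab("wrist","p2"); strap("p2")
E
```

```text
t 29.15 [ 0.5436 -0.0371  0.0781] a 1.5817 F [-1.3 -0.4 -5.8] open 0.441 tilt [-0.0381  0.0174 -0.9991] q [-0.26  0.2   1.98  0.01  1.   -1.84]
n 1 d [-0.    0.17 -3.81] da -0.001
0.10,0.15,3.81,0.00,3.00
tool y range [-81.9  19.5] x [-22.   24.3] toolz [-15.9 -13.1  -9.6]
world slope [-0.098   0.0254  0.0926] rect [513.  -36.5] [101.8  51.3] 0.66 end z [ 0.464  -0.0368  0.0965]
jig corners [[-114.1, 114.8], [-114.0, 63.5], [-12.2, 63.7], [-12.3, 115.0]]
```

Emit:
{"method": "send_rows", "body": {
  "motion": [0.15,0.1,1.6,0,3,0,0.1,1.2,0,3,0,0,0,0,3],
  "grip_force": 25
}}

```text
time: 29.5
eef_pos: [0.5469, -0.0359, 0.0531]
tcp_rot: [0.704, 0.71, -0.005, -0.016]
contact_force: [-0.6, 0.3, -5.8]
opening: 0.442
```

```bash
python3 - <<'E'
from swing import *
rep(); plan(0.5436,-0.0354,0.04,1.5803,1,3)
E
```

```text
t 29.5 [ 0.5469 -0.0359  0.0531] a 1.5795 F [-0.6  0.3 -5.8] open 0.442 tilt [-0.0299  0.0166 -0.9994] q [-0.25  0.24  1.99  0.01  0.94 -1.84]
n 1 d [-0.33  0.05 -1.31] da 0.001
0.03,-0.29,1.32,-0.00,3.00
```

Emit:
{"method": "send_rows", "body": {
  "motion": [0,-0.3,0.6,0,3,0,0,0.3,0,3,0,0,0,0,3]
}}

```text
time: 29.8
eef_pos: [0.544, -0.0361, 0.0448]
tcp_rot: [0.704, 0.71, -0.004, -0.016]
contact_force: [0.4, 0.9, -4.6]
opening: 0.44
```

```bash
python3 - <<'E'
from swing import *
rep(); plan(0.5436,-0.0354,0.036,1.5803,1,3); grab("wrist","p3"); strap("p3")
E
```

```text
t 29.8 [ 0.544  -0.0361  0.0448] a 1.5794 F [ 0.4  0.9 -4.6] open 0.44 tilt [-0.0279  0.0162 -0.9995] q [-0.26  0.25  2.    0.01  0.92 -1.84]
n 1 d [-0.04  0.07 -0.88] da 0.001
0.05,-0.02,0.89,-0.00,3.00
tool y range [-95.7  19.3] x [-27.5  29. ] toolz [-15.7 -12.   10.6]
world slope [0.0772 0.0194 0.0549] rect [506.1 -35.6] [116.3  58.4] 0.65 end z [ 0.4501 -0.036   0.0461]
jig corners [[-128.2, 119.3], [-128.1, 60.9], [-11.8, 61.1], [-11.9, 119.5]]
```

View pics/p3.png

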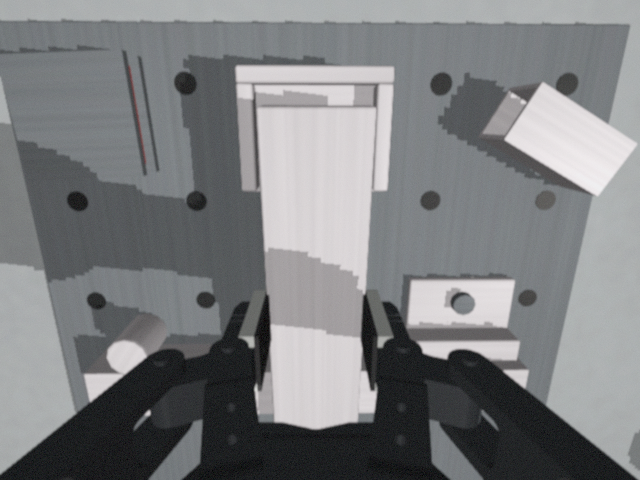

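```bash
cat >> swing.py <<'E'
def seg(tag,rows_=(60,290),cols=(225,405)):
    z=np.load(tag+".npz"); p,_=T("wrist"); C=cloud(p,z["M"],z["d"])
    Rj=np.array([[np.cos(TH),np.sin(TH)],[-np.sin(TH),np.cos(TH)]])
    J=np.dstack([((C[:,:,:2]-O)@Rj.T)*1000,C[:,:,2:]*1000])
    return J
E
python3 - <<'E'
from swing import *
J=seg("p3")
for v in [95,102,106,109,115,130,150,170,200,240,280]:
    r=J[v,225:405]; print(v,"x,z@316",np.round(J[v,316][[0,2]],1), end=" ")
    zz=r[:,2]; ok=zz>zz[91]-3
    # strap edges: contiguous around 316
    a=91
    while ok[a]: a-=1
    b=91
    while b<179 and ok[b]: b+=1
    print("y edges",np.round(r[a+1,1],1),np.round(r[b-1,1],1),"cols",a+226,b+224)
E
```

```text
95 x,z@316 [-118.6   36.8] y edges 61.8 118.9 cols 237 392
102 x,z@316 [-116.    36.4] y edges 61.6 119.0 cols 237 392
106 x,z@316 [-113.7   57.9] y edges 82.4 109.2 cols 292 371
109 x,z@316 [-112.6   62.4] y edges 70.4 100.6 cols 256 347
115 x,z@316 [-110.7   63.1] y edges 70.4 99.5 cols 256 343
130 x,z@316 [-105.9   61.3] y edges 70.4 109.9 cols 257 374
150 x,z@316 [-99.3  61.5] y edges 70.4 110.2 cols 258 373
170 x,z@316 [-92.3  60. ] y edges 70.8 110.3 cols 260 372
200 x,z@316 [-81.5  59.6] y edges 78.6 99.1 cols 283 340
240 x,z@316 [-65.7  57.9] y edges 70.8 110.3 cols 264 368
280 x,z@316 [-48.5  56.4] y edges 70.6 110.2 cols 266 365
```

The strap is centred on the slot (y 70.5–110.2 against 67–113) with its end at x −114. It is pitched with the tube end low, so I'll lower it until it touches and let it pivot in a light grip.

Emit:
{"method": "send_rows", "body": {
  "motion": [0,0,0.25,0,3,0,0,0.25,0,3,0,0,0,0,3],
  "grip_force": 20
}}

```text
time: 30.15
eef_pos: [0.5451, -0.0362, 0.0412]
tcp_rot: [0.704, 0.71, -0.003, -0.014]
contact_force: [-1.1, 0.5, -2.6]
opening: 0.438
```

```bash
python3 - <<'E'
from swing import *
rep()
E
```

```text
t 30.15 [ 0.5451 -0.0362  0.0412] a 1.5797 F [-1.1  0.5 -2.6] open 0.438 tilt [-0.0254  0.0155 -0.9996] q [-0.26  0.26  2.    0.01  0.91 -1.84]
```

Emit:
{"method": "send_rows", "body": {
  "motion": [0,0,0.25,0,3,0,0,0.25,0,3,0,0,0,0,3],
  "grip_force": 20
}}

```text
time: 30.45
eef_pos: [0.547, -0.0364, 0.0392]
tcp_rot: [0.704, 0.71, -0.002, -0.013]
contact_force: [-2.4, 1.0, 3.7]
opening: 0.441
```

```bash
cat >> swing.py <<'E'
def prof(tag):
    J=seg(tag)
    P=[J[v,316] for v in (115,150,200,250,285)]; P=np.array(P); s=np.polyfit(P[:,0],P[:,2],1)
    print("slope",round(s[0],4),"top z at -114,-34,22:",np.round(np.polyval(s,[-114,-34,22]),1))
    for v in range(80,140):
        if J[v,316,2]>J[v-1,316,2]+4: print("end row",v,np.round(J[v+2,316],1))
E
python3 - <<'E'
from swing import *
rep(); grab("wrist","p4"); prof("p3"); prof("p4")
E
```

```text
t 30.45 [ 0.547  -0.0364  0.0392] a 1.5801 F [-2.4  1.   3.7] open 0.441 tilt [-0.0217  0.0147 -0.9997] q [-0.26  0.26  2.    0.01  0.91 -1.84]
slope -0.0964 top z at -114,-34,22: [63.1 55.4 50. ]
end row 106 [-113.    90.5   61.8]
end row 107 [-112.6   90.5   62.4]
slope -0.0482 top z at -114,-34,22: [53.8 50.  47.3]
end row 106 [-110.1   90.2   52.8]
```

Emit:
{"method": "send_rows", "body": {
  "motion": [0,-0.3,0.15,0,3,0,-0.2,0.2,0,3,0,0,0,0,3],
  "grip_force": 20
}}

```text
time: 30.8
eef_pos: [0.546, -0.0366, 0.0383]
tcp_rot: [0.704, 0.711, 0.001, -0.008]
contact_force: [-1.3, 1.8, 3.4]
opening: 0.447
```

```bash
python3 - <<'E'
from swing import *
rep(); grab("wrist","p5"); prof("p5")
E
```

```text
t 30.8 [ 0.546  -0.0366  0.0383] a 1.5806 F [-1.3  1.8  3.4] open 0.447 tilt [-0.01    0.0134 -0.9999] q [-0.26  0.26  2.01  0.01  0.89 -1.85]
slope -0.0401 top z at -114,-34,22: [51.7 48.5 46.3]
end row 106 [-111.3   89.9   52. ]
```

Emit:
{"method": "send_rows", "body": {
  "motion": [0,-0.4,0.3,0,3,0,-0.2,0.3,0,3,0,0,0.1,0,3],
  "grip_force": 20
}}

```text
time: 31.15
eef_pos: [0.5441, -0.0373, 0.036]
tcp_rot: [0.704, 0.711, 0.004, -0.004]
contact_force: [-3.4, 2.6, 7.0]
opening: 0.44
```

```bash
python3 - <<'E'
from swing import *
rep(); grab("wrist","p6"); prof("p6")
E
```

```text
t 31.15 [ 0.5441 -0.0373  0.036 ] a 1.5806 F [-3.4  2.6  7. ] open 0.44 tilt [-9.000e-04  1.160e-02 -9.999e-01] q [-0.26  0.25  2.02  0.01  0.88 -1.85]
slope -0.0075 top z at -114,-34,22: [47.1 46.5 46.1]
end row 107 [-113.    89.3   46.1]
```

View pics/p6.png

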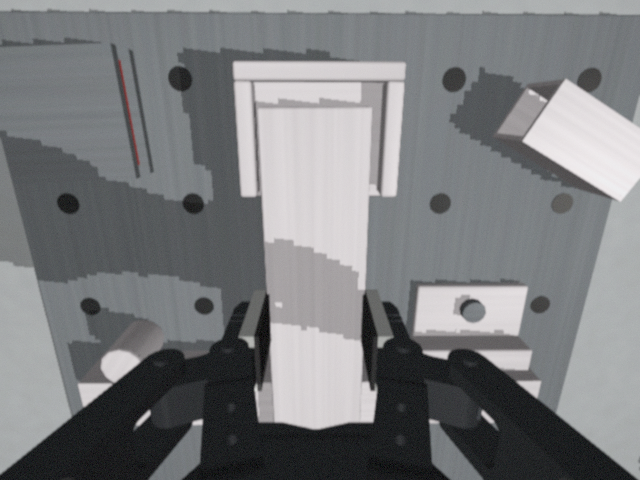

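Emit:
{"method": "send_rows", "body": {
  "motion": [0.05,-0.1,0.1,0,3,0,0,0,0,4.3,0,0,0,0,4.7,0,0,0,0,5,0,0,0,0,5]
}}

```text
time: 31.7
eef_pos: [0.5395, -0.0374, 0.0328]
tcp_rot: [0.704, 0.71, 0.001, -0.007]
contact_force: [-0.8, 0.0, -0.8]
opening: 0.588
```

```bash
python3 - <<'E'
from swing import *
rep(); grab("wrist","p7"); prof("p7")
J=seg("p7")
for v in [115,150,240]:
    r=J[v,225:405]; print(np.round(r[(abs(r[:,2]-46.5)<2.5)&(r[:,1]>62)&(r[:,1]<119)][[0,-1]],1).tolist())
E
```

```text
t 31.7 [ 0.5395 -0.0374  0.0328] a 1.5799 F [-0.8  0.  -0.8] open 0.588 tilt [-0.0091  0.0114 -0.9999] q [-0.26  0.25  2.02  0.01  0.88 -1.85]
slope 0.1103 top z at -114,-34,22: [41.4 50.2 56.4]
end row 121 [-113.    89.3   46.7]
[[-115.6, 62.4, 46.6], [-115.6, 118.9, 46.2]]
[[-103.9, 62.1, 45.5], [-103.9, 118.8, 45.7]]
[[-70.6, 69.3, 45.3], [-70.4, 109.1, 45.4]]
```

View pics/p7.png

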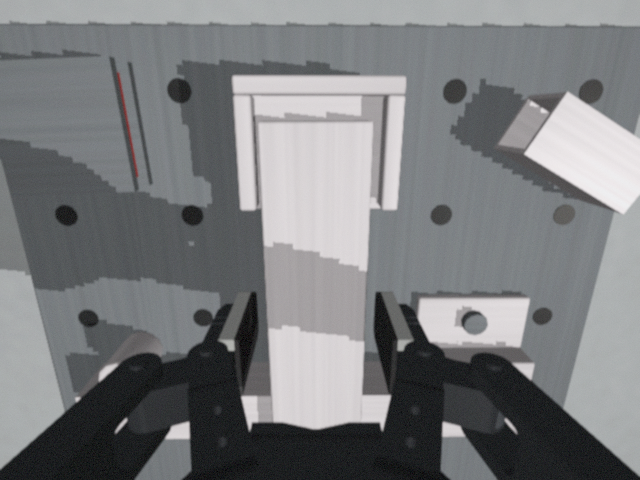

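Emit:
{"method": "send_rows", "body": {
  "motion": [0,0,-1,0,5,0,0,-2,0,5,0,0,-4,0,5,0,0,-4.5,0,5,0,0,-4.5,0,5,0,0,-4,0,5,0,0,0,0,5,0,0,0,0,5]
}}

```text
time: 32.55
eef_pos: [0.5395, -0.0396, 0.2426]
tcp_rot: [0.704, 0.71, -0.001, -0.009]
contact_force: [0.4, -1.6, -0.8]
opening: 0.586
```

```bash
python3 - <<'E'
from swing import *
rep(); grab("wrist","e1")
J=seg("e1"); z=np.load("e1.npz"); g=z["im"].mean(2)
for nm,lo,hi in [("strap",41.5,50),("tube",31,40)]:
    k=(J[:,:,2]>lo)&(J[:,:,2]<hi)&(J[:,:,0]>-118 if nm=="strap" else J[:,:,0]>9-3)&(J[:,:,1]>-60)&(J[:,:,1]<215)&(J[:,:,0]<120)
    if nm=="strap": k&=(J[:,:,1]>68)&(J[:,:,1]<112)
    n,l,s,c=cv2.connectedComponentsWithStats(k.astype(np.uint8))
    for i in 1+np.argsort(-s[1:,4])[:3]:
        X=J[l==i]; 
        if len(X)<80: continue
        A=np.c_[X[:,:2],np.ones(len(X))]; print(nm,len(X),np.round(np.median(X[:,2]),1),"slope",np.round(np.linalg.lstsq(A,X[:,2],rcond=None)[0][:2],4),[np.round(q,1).tolist() for q in cv2.minAreaRect(X[:,:2].astype(np.float32))[:2]],cv2.minAreaRect(X[:,:2].astype(np.float32))[2])
E
```

```text
t 32.55 [ 0.5395 -0.0396  0.2426] a 1.5795 F [ 0.4 -1.6 -0.8] open 0.586 tilt [-0.0139  0.012  -0.9998] q [-0.26 -0.01  1.89  0.01  1.28 -1.85]
strap 6928 46.2 slope [0.0011 0.0007] [[-33.4, 89.4], [159.6, 40.1]] 0.25292181968688965
tube 2237 36.3 slope [ 0.021  -0.0006] [[21.1, 23.0], [91.8, 29.8]] 89.24169158935547
tube 2071 36.3 slope [ 0.038  -0.0015] [[22.8, 153.8], [86.9, 25.7]] 89.84569549560547
```

View pics/e1.png

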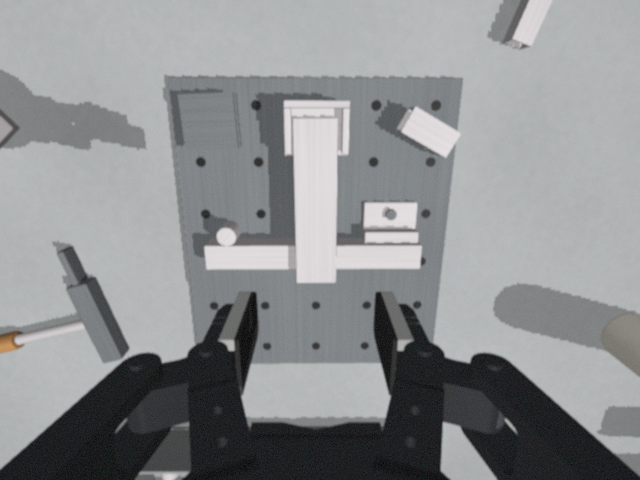

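```bash
python3 - <<'E'
from swing import *
J=seg("e1")
k0=(J[:,:,2]>34.2)&(J[:,:,2]<39)&(J[:,:,0]>5)&(J[:,:,0]<60)
for y0 in (-15,15,30,50,130,150,165,180,193):
    k=k0&(abs(J[:,:,1]-y0)<4); X=J[k]
    print(y0,len(X),"x",np.round([X[:,0].min(),X[:,0].max()],1),"slope",np.round(np.polyfit(X[:,0],X[:,2],1)[0],4))
k=k0&((J[:,:,1]<65)|(J[:,:,1]>115)); print("y ext",J[k][:,1].min(),J[k][:,1].max())
im=cv2.imread("pics/e1.png"); cv2.imwrite("pics/e1c.png",cv2.resize(im[200:300,190:440],None,fx=3.2,fy=3.2,interpolation=cv2.INTER_CUBIC))
E
```

```text
-15 190 x [ 9.9 35.4] slope 0.0013
15 190 x [ 9.8 36. ] slope 0.0001
30 177 x [10.  34.7] slope 0.0007
50 180 x [10.  34.8] slope 0.0172
130 179 x [10.2 35.2] slope 0.0012
150 179 x [10.  35.4] slope 0.0063
165 180 x [10.1 35.7] slope 0.005
180 176 x [10.1 35.1] slope 0.0044
193 182 x [10.3 35.7] slope -0.0013
y ext -23.007271930394392 197.2810734094486
```

View pics/e1c.png

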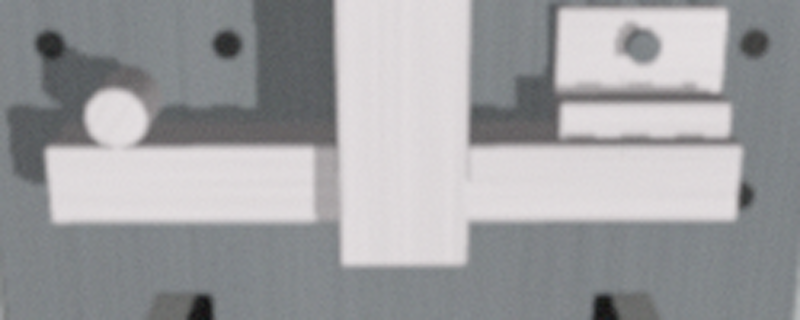

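Everything measures in place. The post and fence both touch the tube's side in the crop, and the robot is clear at z = 0.24.

```bash
python3 - <<'E'
from h import *
print(workorder.sign_off()); rep()
E
```

```text
the job is handed in; nothing more can be done
None
the job is handed in; nothing more can be done
```

I swung the tube in place about the post with the fingers held loosely around it, then pushed it flush and laid the strap across it. I handed the job in at about 32.6 s, with the gripper open and clear at z = 0.24 m.

**Final wrist-camera check:**

| Item | Measured | Should be |
|---|---|---|
| Tube sides (jig x, all along its length) | about 10.0 to 35.3 mm, flat on the plate | 10 to 35 mm |
| Strap centre (jig frame) | (-33.4, 89.4) mm, turned 0.25°, level | (-34, 90) mm |
| Strap end to lug | about 8–9 mm | within about 10 mm |

I touched none of the bystanders and saw none displaced in the last picture, but I did not measure them again.

**What was off:**
- **Tube position:** it sits about 3 mm short along its length (ends at y = -23 and 197 instead of -20 and 200). One try at dragging it along while pressing did not move it, so I left it.
- **Tube roll:** the tool's creeping tilt made the tube roll briefly on its edge several times during the swing and pushes, by up to about 7.7°. Each time I backed off and it settled flat.
- **Strap touchdown:** the strap came down pitched about 5°, tube end first. I levelled it in a light grip, with about 12 N of contact by my estimate, before letting go.

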